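# Arm the guard interlock and put the sample press in float

### The arm

A 7-joint arm with a two-finger parallel gripper is mounted at the origin on the work surface. World frame = base frame: x ahead of the robot, y to its left, z up, the work surface at z = 0. Lengths are in m, angles in rad, forces in N, time in s.
With the tool pointing down it reaches from about 0.35 to 0.9 m from the base axis. Payload 8.1 kg.
Tool frame: the origin (TCP) lies at the very end of the fingers, on their centre line; the grasp point (between the pads) lies 19 mm behind it (grip_point_offset is the distance from the TCP to the grasp point, in m); z points along the fingers, x is the direction in which the jaws open and shut, and the axes are right-handed (so a half turn about z gives the same grasp; the last joint's range is limited). The gripper opens to 92 mm and grips with 3 to 60 N. Pads are 19 mm wide; open, the fingers measure 130 mm over their backs; the gripper's body (75 mm by 190 mm) begins 47 mm behind the grasp point.
Start: joints at [1.09, 0.434, 0.025, 1.573, -0.012, 1.134, -0.075], TCP at [0.231, -0.581, 0.227] pointing down, gripper open.
Joint ranges: [-2.62, 2.62], [-0.44, 2.09], [-1.27, 1.32], [0.08, 2.57], [-1.32, 4.46], [0.12, 2], [-2.74, 2.74]. Speed limits (rad/s): [2.22, 2.22, 3.01, 3.01, 3.14, 3.14, 3.14].

### API

Orientations are given as a rotation vector (axis times angle).
In Python, from cell import observe, get_image, camera_model, sign_off, grip_point_offset gives the robot as it stands.
- The arm moves only by the tool play_rows, never from a script. Its argument "rows" is a list of rows, each a list of 7 numbers: the shift along the tool's x, y, z as a fraction of full scale, then the turn, a rotation vector about the tool's x, y, z as a fraction of full scale, then the closure, from -1 (fully open) to 1 (shut). A call has 1 to 5 rows; each row shifts and turns the pose as measured when the row begins, along the tool's axes as they then stand; what a row does not reach is not made up. Full scale, the value 1, is 0.15 m for a shift and 0.5 rad for a turn. A row lasts 1/10 s, in which the tool goes at most 50 mm and 8.59 degrees, less where a joint would pass 70% of its speed; a pose out of reach is approached as far as the arm can. A call with a number of a shift or a turn outside -1 to 1 is refused whole. A call with a gripper value outside its range is refused whole. The fingers move at their own pace and stop on an object; "force" is the grip in N (left out, the last holds). Time passes only in rows, so rows that do not move let the fingers close. It gives the time, the measured TCP pose, the force and the opening at its end, in the units of the state.
- observe(): the state, without advancing time (a new reading comes with each control period).
- get_image(name): name is "scene" or "top"; returns the picture (480x640x3 uint8, blue, green, red); there is no depth.
- camera_model(name): a dict with "K" (3x3 intrinsics, pixels), "R" (3x3) and "t" (3): a world point X has camera coordinates R X + t. Camera axes: x right, y down, z forward; pixel columns grow to the right and rows downward; lengths in m; the calibration is good to about 2 mm. A picture is of the moment at which its call begins. camera_model takes no time and is no camera call.
- sign_off(): hands the job in, once; it reports no verdict.
The state is a dict: "clock": time; "joints": joint angles; "dq": joint speeds; "joint_efforts": joint torques, N m; "position": TCP position; "ee_rot": TCP orientation; "force": force on the tool from outside, world axes, zero at the start; "ft_torque": the same for the moment, N m; "width": opening from 0.0 (shut) to 1.0 (fully open).
Only numpy, scipy, OpenCV 4.12 (cv2) and the standard library are available. Lean on these libraries where they do the work, as an engineer would, in place of code of your own. Each camera call takes 0.05 s, during which the arm holds its last target.

### The job

Get the bench-top sample press ready for a die change: first take the tongue key out of its parking block and push it straight down, fully home, into the slot of the press's interlock switch. Only then push the control lever away from its rest, past the stiff detent, until it drops into the float notch and stays there by itself; stop when it is in and do not force it hard against its end stop. Leave the steel die, the beaker and the jar standing where they are.

Things in the scene. Friction and masses are not known exactly. Their poses are not given: they have to be found in the camera images.
- press: Fixed hydraulic sample press; grey base plate 20 mm thick. Origin on the table; plate spans x -120..120, y -130..380 mm in this frame. x points away from the operator, y left, z up. White valve block with dark top (110 x 70 mm, top at 103 mm) centred at x -10, y -60. Black interlock switch at x -60, y 75. The tall frame with blue crosshead fills x -75..95, y 190..370, up to 315 mm: keep clear.
- lever_knob (a point): Centre of the black ball knob, 36 mm across, at the end of the valve's steel lever (12 mm rod). At rest the lever leans 24 degrees towards the operator (-x of the press): knob at x -71, y -60, z 222 mm in the press frame. It is pushed along the press's +x, e.g. slowly with closed fingers against the ball's operator side. Short of float it springs back to rest.
- lever: The lever. Force at the knob: a light return spring (3 to 5 N), then a stiff detent climbing to 12 to 20 N over some 20 mm; the force then falls to nothing within 10 mm, and a few mm on the lever snaps into the float notch and stays. Where the detent lies differs each time and must be felt: in float the knob is 45 to 115 mm beyond its rest in x. A firm stop ends the notch; over 35 N is forcing it.
- lever_pivot (a point): Pivot of the lever, on the valve block: the lever, 150 mm from here to the knob's centre, swings about this frame's y axis (parallel to the press's y) from leaning towards the operator, through upright, to leaning away.
- slot (a point): Middle of the slot's mouth, in the top of the black interlock switch block (46 mm in x, 52 mm in y, top 78 mm above the table). The slot is 23 mm long along this frame's y and 8 mm wide along x, with a 2 mm lead-in chamfer, and 36 mm deep, straight down. Same axes as the press.
- key_grip (a point): Centre of the grey plastic head of the tongue key, the part to grasp: 38 mm along its x, 18 mm along its y (grasp across this), 40 mm high. The key weighs about 70 g. The head's flat underside is the shoulder that meets the switch when the key is fully home. Either way round fits.
- key_tip (a point): Middle of the lower end of the key's steel tongue: flat, 20 mm along the key's x, 5 mm thick along its y, standing out 31 mm below the head's underside (when upright the grip centre is 50 mm above this point). Home: 31 mm below the slot's mouth, tongue's wide side along the slot.
- park: Fixed aluminium parking block 60 x 46 mm, 40 mm high, origin under its centre; the key starts upright in its loose slot (24 x 9 mm) with the head's underside about 1 mm over the block's top, x axes alike. Lift the key straight up by at least 40 mm to clear it.
- die: Loose steel pellet die, 44 mm across, 38 mm high, standing on the press's base plate in front of the lever; leave it.
- beaker: Loose glass beaker, 66 mm across, 85 mm high; leave it.
- jar: Loose amber jar, 60 mm across, 90 mm high; leave it.
Not all that is in view belongs to the job. Of the things that look like the part that bears key_grip, the smallest one is meant.

How it is judged:
By the outcome, as a careful person would: the job done as asked, in the order asked, and still so for the second after the job is handed in, with the robot touching nothing.
It also fails if it takes over 72 s, if anything falls off the work surface, if the arm or the gripper's body presses on something with over 40 N, if the wrist force passes 120 N, or if a joint passes its speed limit or range.

## Working session

There is one attempt and no reset: what is moved stays moved. The work goes in short steps, Python scripts to look and compute and a tool call to move; the robot and the scene stay as the last step left them, time stands still between calls to the robot, and variables do not carry over. Pictures are saved under pics/ and viewed, and the job is handed in when it is done.

Besides the shell and the picture viewer there is one more tool, called after "Request:" as name(argument=value, ...) on one line, values as JSON. play_rows: Moves the arm, as the interface text tells. Its arguments: {"type":"object","properties":{"rows":{"type":"array","items":{"type":"array","items":{"type":"number"}}},"force":{"type":"number"}},"required":["rows"]}

```bash
ls; mkdir -p pics; python3 - <<'E'
from cell import *
import cv2
print(observe(), grip_point_offset)
for n in ("scene","top"):
    cv2.imwrite(f"pics/{n}0.png",get_image(n)); m=camera_model(n); print(n,m)
E
```

```text
pics
{'clock': 0.0, 'joints': array([ 1.09038911,  0.43519873,  0.02494223,  1.57409704, -0.0116002 ,
        1.13400751, -0.07513152]), 'dq': array([ 1.20083741e-05,  1.94418287e-03, -8.55053336e-04, -3.15068023e-05,
       -1.03700076e-03,  1.44415268e-04, -9.36256349e-04]), 'joint_efforts': array([-4.56086937e-04, -6.67852306e+01,  9.85517576e-01, -3.14450240e+01,
       -6.02394319e-02,  4.28712065e-02,  1.21629478e-04]), 'position': array([ 0.23032467, -0.5804571 ,  0.22595971]), 'ee_rot': array([-2.59836789e+00,  1.76443903e+00,  2.14093385e-03]), 'force': array([-0.74182421,  0.23080904, -1.2380958 ]), 'ft_torque': array([-0.01901742, -0.04195302,  0.06692319]), 'width': 0.9997587356305996} 0.0188
scene {'K': array([[607.82535515,   0.        , 316.96143602],
       [  0.        , 607.82535515, 240.15230335],
       [  0.        ,   0.        ,   1.        ]]), 'R': array([[ 0.8820344 ,  0.4711713 ,  0.00359363],
       [ 0.28663981, -0.53050634, -0.79774723],
       [-0.37396916,  0.70467058, -0.60298129]]), 't': array([-0.46922149, -0.07814338,  1.53687112])}
top {'K': array([[438.56751953,   0.        , 317.19136784],
       [  0.        , 438.56751953, 236.88712021],
       [  0.        ,   0.        ,   1.        ]]), 'R': array([[-0.02056616, -0.99969177,  0.01390688],
       [-0.98006563,  0.01740925, -0.19790978],
       [ 0.19760667, -0.01769989, -0.98012158]]), 't': array([-0.09629971,  0.57131107,  0.730162  ])}
```

View pics/scene0.png

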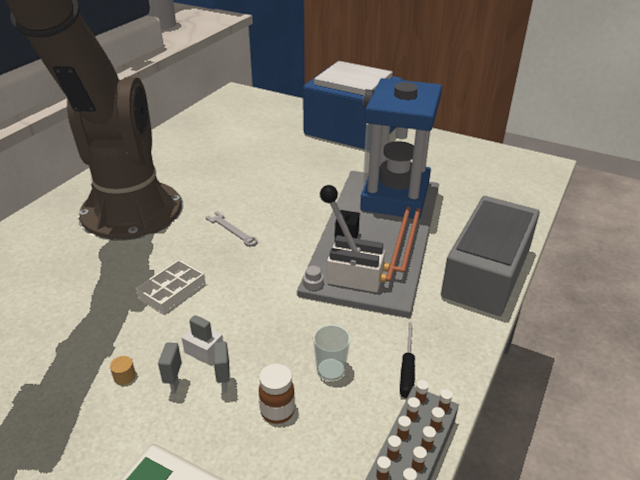

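View pics/top0.png

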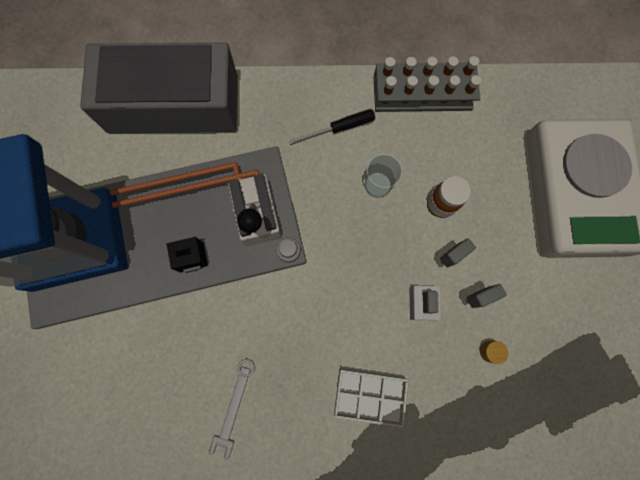

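```bash
cat > h.py <<'E'
import numpy as np, cv2
from cell import *
M={n:camera_model(n) for n in("scene","top")}
def proj(n,X):
    m=M[n]; c=m["R"]@np.array(X,float)+m["t"]; p=m["K"]@c; return p[:2]/p[2]
def ray(n,uv):
    m=M[n]; d=m["R"].T@np.linalg.solve(m["K"],[uv[0],uv[1],1.]); return -m["R"].T@m["t"], d/np.linalg.norm(d)
def onz(n,uv,z):
    o,d=ray(n,uv); return o+d*(z-o[2])/d[2]
def tri(a,b):
    o1,d1=ray("scene",a); o2,d2=ray("top",b)
    s=np.linalg.lstsq(np.c_[d1,-d2],o2-o1,rcond=None)[0]
    p,q=o1+s[0]*d1,o2+s[1]*d2; return (p+q)/2,np.linalg.norm(p-q)
def crop(n,img,x0,y0,x1,y1,k,fn):
    cv2.imwrite(fn,cv2.resize(img[y0:y1,x0:x1],None,fx=k,fy=k,interpolation=cv2.INTER_CUBIC))
E
python3 - <<'E'
from h import *
for n in M: print(n,ray(n,(320,240))[0],proj(n,[.23,-.58,.226]),proj(n,[.23,-.58,.4]))
from scipy.spatial.transform import Rotation as R
print(R.from_rotvec([-2.59836789e+00,  1.76443903e+00,  2.14093385e-03]).as_matrix())
s=cv2.imread("pics/scene0.png");t=cv2.imread("pics/top0.png")
crop("scene",s,100,250,300,400,4,"pics/c1.png")
crop("top",t,390,200,540,320,5,"pics/c2.png")
crop("top",t,140,150,320,285,4,"pics/c3.png")
crop("scene",s,290,170,450,310,5,"pics/c4.png")
E
```

```text
scene [ 1.01101089 -0.90335973  0.86605207] [-44.57712338 317.44032045] [-91.46118195 222.22660125]
top [ 0.41365694 -0.09329233  0.83005482] [691.69870958 463.07611893] [856.56768656 522.67533247]
[[ 3.68814341e-01 -9.29502823e-01 -6.95130421e-04]
 [-9.29501773e-01 -3.68814974e-01  1.40308646e-03]
 [-1.56054733e-03  1.28646551e-04 -9.99998774e-01]]
```

View pics/c1.png

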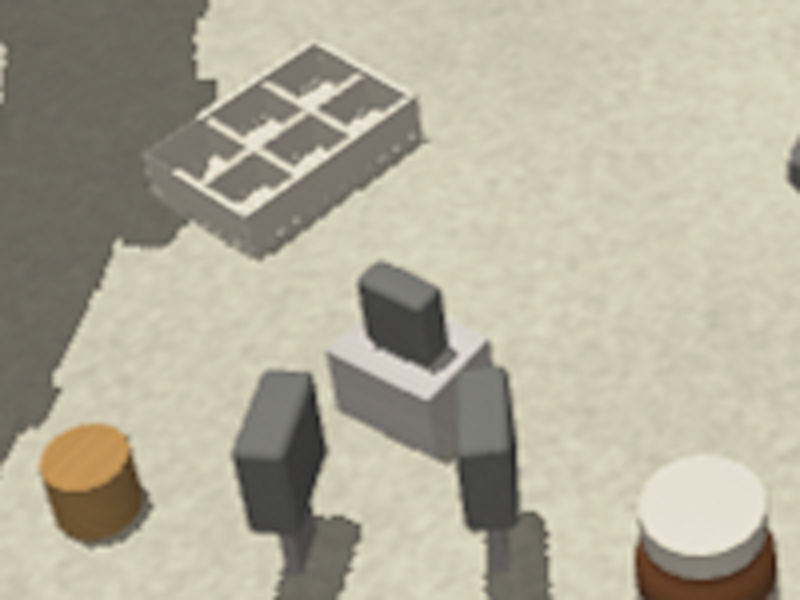

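View pics/c2.png

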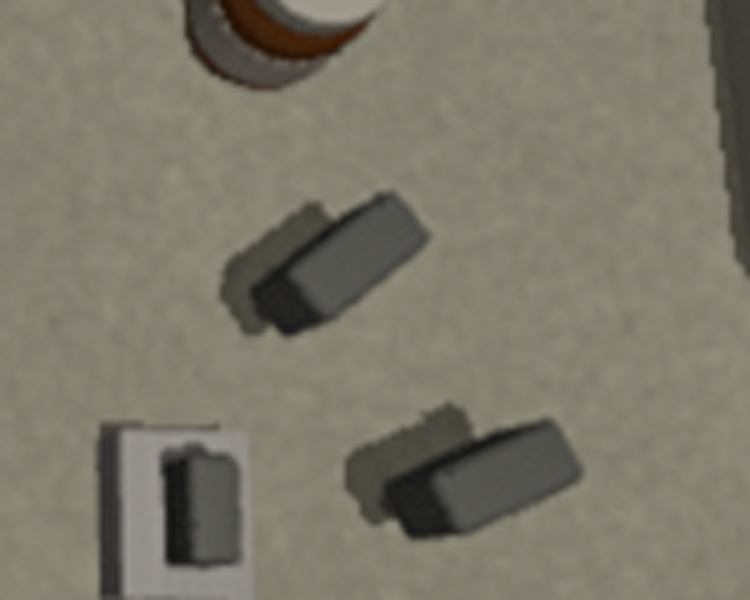

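View pics/c3.png

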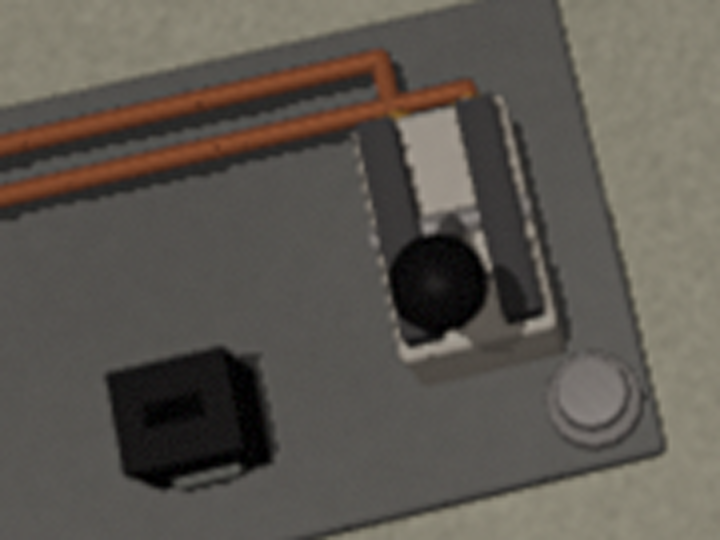

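View pics/c4.png

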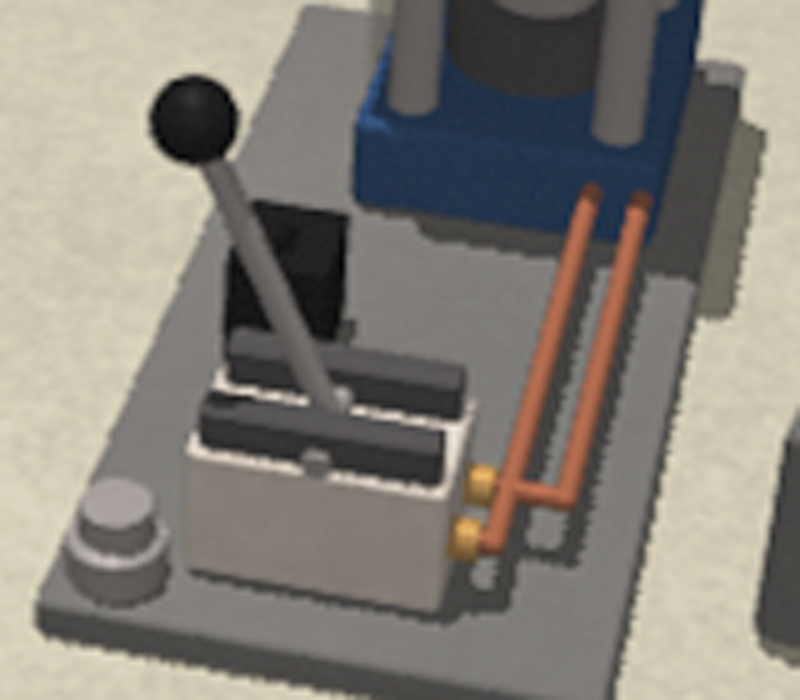

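```bash
python3 - <<'E'
from h import *
s=cv2.imread("pics/scene0.png");t=cv2.imread("pics/top0.png")
g=lambda a:np.clip(255*(a/255.)**.45,0,255).astype(np.uint8)
crop("top",g(t),160,230,220,275,12,"pics/d1.png")
crop("scene",g(s),325,200,375,240,15,"pics/d2.png")
crop("top",g(t),400,275,450,325,12,"pics/d3.png")
crop("scene",g(s),175,305,240,370,9,"pics/d4.png")
E
```

```text
(no output)
```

View pics/d1.png

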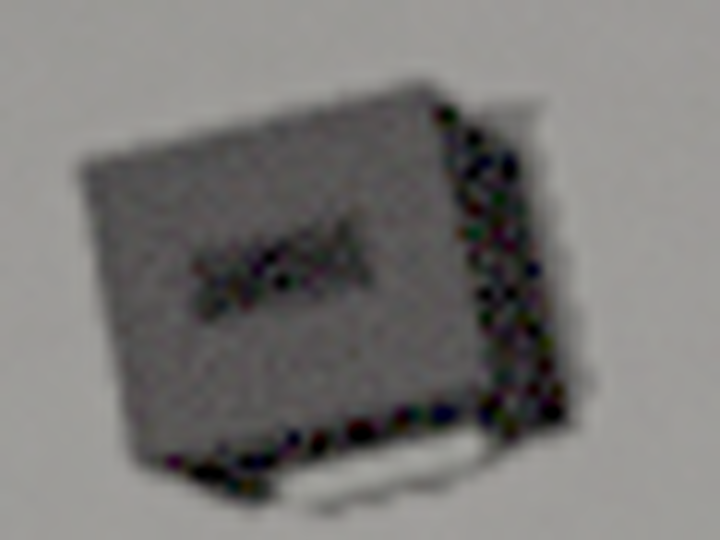

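View pics/d2.png

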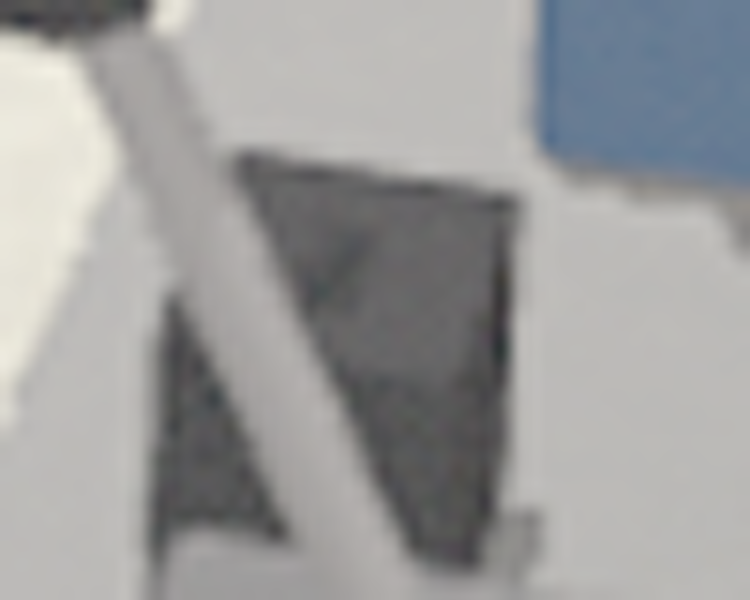

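View pics/d3.png

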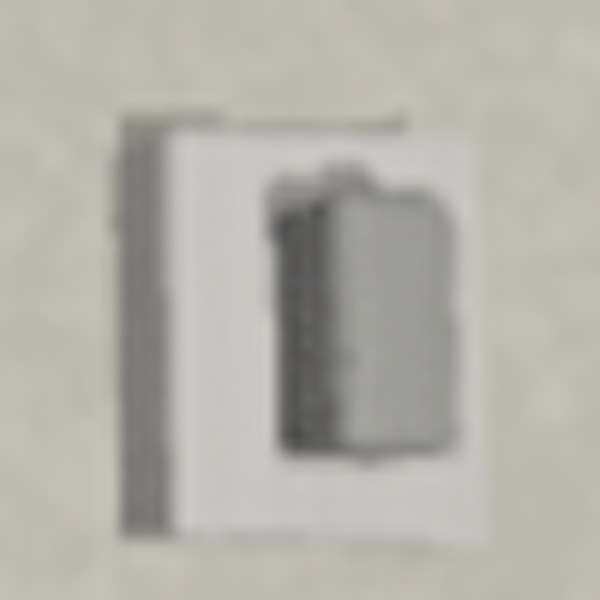

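View pics/d4.png

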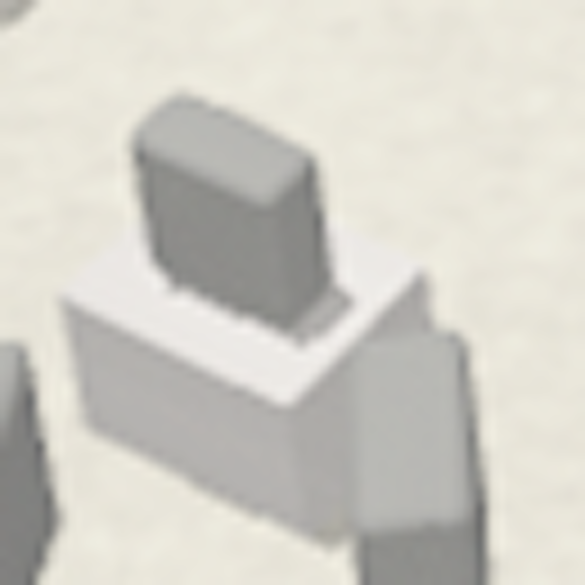

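```bash
cat >> h.py <<'E'
def unc(p,x0,y0,k): return ((p[0]+.5)/k-.5+x0,(p[1]+.5)/k-.5+y0)
E
python3 - <<'E'
from h import *
T=lambda p,c:unc(p,*c)
d1=(160,230,12);d2=(325,200,15);d3=(400,275,12);d4=(175,305,9)
print("switch top@.078")
P=[onz("top",T(p,d1),.078) for p in[(82,160),(430,85),(480,395),(140,460)]]
for i in range(4): v=P[(i+1)%4]-P[i]; print(P[i].round(4),np.linalg.norm(v).round(4),np.degrees(np.arctan2(v[1],v[0])).round(1))
print("mean",np.mean(P,0)); Q=[onz("top",T(p,d1),.078) for p in[(190,262),(355,222),(372,275),(205,322)]]
print("slot",np.mean(Q,0),onz("top",T((282,270),d1),.078))
for i in range(4): v=Q[(i+1)%4]-Q[i]; print(np.linalg.norm(v).round(4),np.degrees(np.arctan2(v[1],v[0])).round(1))
print("switch tri far-left.. corner B / scene", tri(T((515,195),d2),T((430,85),d1)), tri(T((240,155),d2),T((82,160),d1)))
print("park top@.04")
P=[onz("top",T(p,d3),.04) for p in[(168,125),(480,130),(487,540),(172,538)]]
for i in range(4): v=P[(i+1)%4]-P[i]; print(P[i].round(4),np.linalg.norm(v).round(4),np.degrees(np.arctan2(v[1],v[0])).round(1))
print("mean",np.mean(P,0))
S=[(62,298),(290,405),(425,275)]
for p in S: print(onz("scene",T(p,d4),.04))
for i,p in enumerate(S):
  print("tri",[ (tri(T(p,d4),T(q,d3))[0].round(4),round(tri(T(p,d4),T(q,d3))[1],4)) for q in[(168,125),(480,130),(487,540),(172,538)]])
print("head top")
P=[onz("top",T(p,d3),.081) for p in[(335,190),(455,193),(460,450),(335,450)]]
for i in range(4): v=P[(i+1)%4]-P[i]; print(P[i].round(4),np.linalg.norm(v).round(4),np.degrees(np.arctan2(v[1],v[0])).round(1))
print("mean",np.mean(P,0))
S=[(182,92),(317,155),(272,203),(135,138)]
P=[onz("scene",T(p,d4),.081) for p in S]
for i in range(4): v=P[(i+1)%4]-P[i]; print(P[i].round(4),np.linalg.norm(v).round(4),np.degrees(np.arctan2(v[1],v[0])).round(1))
print(np.mean(P,0))
c1=np.mean([T(p,d4) for p in S],0);c2=np.mean([T(p,d3) for p in[(335,190),(455,193),(460,450),(335,450)]],0)
print("tri head top centre",tri(c1,c2))
# decoys
print("decoys", tri((100+275/4,250+405/4),(390+500/5,200+480/5)),tri((100+487/4,250+410/4),(390+360/5,200+260/5)))
E
```

```text
switch top@.078
[0.5593 0.1552 0.078 ] 0.0508 -78.4
[0.5695 0.1054 0.078 ] 0.0464 -169.2
[0.524  0.0967 0.078 ] 0.0489 100.0
[0.5155 0.1449 0.078 ] 0.0451 13.2
mean [0.54206618 0.12555285 0.078     ]
slot [0.54263836 0.12594486 0.078     ] [0.5426635  0.12574196 0.078     ]
0.0241 -77.0
0.0083 -160.7
0.0245 105.2
0.0091 16.0
switch tri far-left.. corner B / scene (array([0.57051688, 0.10275272, 0.11063431]), np.float64(0.018611385814104923)) (array([0.53987512, 0.13411938, 0.10131477]), np.float64(0.03770014008806175))
park top@.04
[ 0.4814 -0.2795  0.04  ] 0.047 -92.0
[ 0.4798 -0.3265  0.04  ] 0.0606 176.6
[ 0.4192 -0.323   0.04  ] 0.0468 88.5
[ 0.4205 -0.2762  0.04  ] 0.061 -3.1
mean [ 0.45021552 -0.30130264  0.04      ]
[ 0.41877718 -0.32255543  0.04      ]
[ 0.47786417 -0.32432927  0.04      ]
[ 0.48088438 -0.28169169  0.04      ]
tri [(array([ 0.4528, -0.3036,  0.0444]), np.float64(0.0753)), (array([ 0.4601, -0.3321,  0.0708]), np.float64(0.0448)), (array([ 0.4192, -0.3229,  0.0405]), np.float64(0.0001)), (array([ 0.4092, -0.2929,  0.0086]), np.float64(0.0295))]
tri [(array([ 0.
[... 433 characters left out ...]
]), np.float64(0.047))]
head top
[ 0.4682 -0.2931  0.081 ] 0.0171 -92.5
[ 0.4675 -0.3102  0.081 ] 0.0361 176.8
[ 0.4315 -0.3082  0.081 ] 0.0177 88.8
[ 0.4318 -0.2905  0.081 ] 0.0365 -4.0
mean [ 0.44973889 -0.30048798  0.081     ]
[ 0.4336 -0.2938  0.081 ] 0.0351 -2.8
[ 0.4687 -0.2955  0.081 ] 0.0153 -89.5
[ 0.4688 -0.3108  0.081 ] 0.0355 177.2
[ 0.4333 -0.309   0.081 ] 0.0152 89.1
[ 0.45109572 -0.30225433  0.081     ]
tri head top centre (array([ 0.44981421, -0.30093285,  0.07915844]), np.float64(0.00018673669712601494))
decoys (array([ 0.45636469, -0.39467029,  0.0918934 ]), np.float64(0.0009960033419475385)) (array([ 0.53402335, -0.35358493,  0.08931015]), np.float64(0.004902184618444063))
```

```bash
python3 - <<'E'
from h import *
T=lambda p,c:unc(p,*c)
d1=(160,230,12);d2=(325,200,15)
s=cv2.imread("pics/scene0.png");t=cv2.imread("pics/top0.png")
print("A",tri(T((515,195),d2),T((82,160),d1)))
for p in [(515,195),(495,385)]: print(onz("scene",T(p,d2),.078))
# knob
def blob(im,x0,y0,x1,y1,th):
    g=cv2.cvtColor(im,cv2.COLOR_BGR2GRAY)[y0:y1,x0:x1]; m=(g<th).astype(np.uint8)
    m=cv2.morphologyEx(m,cv2.MORPH_OPEN,np.ones((5,5)))
    cs,_=cv2.findContours(m,cv2.RETR_EXTERNAL,cv2.CHAIN_APPROX_NONE); c=max(cs,key=cv2.contourArea)
    (x,y),r=cv2.minEnclosingCircle(c); return (x+x0,y+y0),r
a,ra=blob(s,312,178,345,206,60); b,rb=blob(t,225,200,270,240,30); print(a,ra,b,rb)
K,e=tri(a,b); print("knob",K,e)
# plate right edge, near edge in top: fit lines on boundary points
g=cv2.GaussianBlur(cv2.cvtColor(t,cv2.COLOR_BGR2GRAY),(3,3),0).astype(float)
def line(pts): vx,vy,x,y=cv2.fitLine(np.float32(pts),cv2.DIST_HUBER,0,.01,.01).ravel(); return np.degrees(np.arctan2(vy,vx)),np.array([x,y,0]),np.array([vx,vy,0])
E1=[]
for y in range(165,255,3):
    row=g[y,270:312]; i=np.argmax(np.diff(row)); E1.append(onz("top",(270+i+.5,y),.02)[:2])
E2=[]
for x in range(60,290,4):
    col=g[250:335,x]; i=np.argmax(np.diff(col)); E2.append(onz("top",(x,250+i+.5),.02)[:2])
L1=line(E1);L2=line(E2);print(L1[0],L2[0])
A=np.c_[L1[2][:2],-L2[2][:2]]; k=np.linalg.solve(A,(L2[1]-L1[1])[:2]); C=L1[1][:2]+k[0]*L1[2][:2]; print("corner(-120,-130)",C)
for yaw in (L1[0],(L2[0]+90)):
    a=np.radians(yaw%180 if yaw%180<90 else yaw%180-180); R=np.array([[np.cos(a),-np.sin(a)],[np.sin(a),np.cos(a)]])
    O=C-R@[-.12,-.13]; print(np.degrees(a),"O",O,"slot",O+R@[-.06,.075],"knob",O+R@[-.071,-.06])
print("jar",onz("top",(456,191),.09),"beaker",onz("top",(386,170),.085))
E
```

```text
A (array([0.55849917, 0.15424234, 0.07954111]), np.float64(0.0013030412950546866))
[0.55724787 0.15564971 0.078     ]
[0.57564854 0.10910573 0.078     ]
(328.875, 193.875) 8.77684497833252 (248.79878044128418, 220.25914573669434) 12.40256118774414
knob [ 0.56180845 -0.00769789  0.22242232] 0.000451282433319719
11.0528555 -77.37578
corner(-120,-130) [ 0.52532094 -0.08133002]
11.052855 O [0.61817215 0.06926431] slot [0.54490652 0.13137025] knob [ 0.55999201 -0.00323446]
12.624221 O [0.61400762 0.07175386] slot [0.53906647 0.13182734] knob [ 0.55783743 -0.00231307]
jar [ 0.64120425 -0.35360871  0.09      ] beaker [ 0.683968   -0.23259428  0.085     ]
```

Request:
play_rows(rows=[[-0.148,-0.256,0,0,0,0,0],[-0.148,-0.256,0,0,0,0,0],[-0.148,-0.256,0,0,0,0,0],[-0.148,-0.256,0,0,0,0,0],[-0.148,-0.256,0,0,0,0,0]], force=25)

```text
clock: 0.6
position: [0.3652, -0.4069, 0.223]
ee_rot: [2.584, -1.782, -0.009]
force: [0.4, 0.1, 0.6]
width: 0.612
```

Request:
play_rows(rows=[[-0.148,-0.256,0,0,0,0,0],[-0.148,-0.256,0,0,0,0,0],[0,0,0,0,0,0.28,0],[0,0,0,0,0,0.28,0],[0,0,0,0,0,0.28,0]])

```text
clock: 1.1
position: [0.428, -0.3258, 0.2214]
ee_rot: [2.159, -2.281, -0.013]
force: [-0.5, -0.6, 0.4]
width: 0.501
```

```bash
cat >> h.py <<'E'
from scipy.spatial.transform import Rotation as Ro
def go(target,head,n=1):
    o=observe(); R=Ro.from_rotvec(o["ee_rot"]).as_matrix()
    h=np.radians(head); x=np.array([np.cos(h),np.sin(h),0]); z=np.array([0,0,-1.]); Rt=np.c_[x,np.cross(z,x),z]
    d=R.T@(np.array(target)-o["position"])/.15; r=Ro.from_matrix(R.T@Rt).as_rotvec()/.5
    print("t",round(o["clock"],2),"pos",o["position"].round(4),"head",np.degrees(np.arctan2(R[1,0],R[0,0])).round(2),"tilt",R[:,2].round(3),"F",o["force"].round(1),"M",o["ft_torque"].round(2),"w",round(o["width"]*92,1))
    print("shift frac total",d.round(3),"rot",r.round(3))
E
python3 -c "
from h import *
go([.450,-.301,.2],-92.7); print(observe()['joints'].round(2))"
```

```text
t 1.1 pos [ 0.428  -0.3258  0.2214] head -93.15 tilt [-0.006  0.006 -1.   ] F [-0.5 -0.6  0.4] M [-0.01 -0.01  0.03] w 46.1
shift frac total [-0.172 -0.138  0.143] rot [ 0.013  0.011 -0.016]
[ 0.56  0.3  -0.01  1.78  0.    1.06 -1.08]
```

Request:
play_rows(rows=[[-0.18,-0.14,0.14,0.013,0.011,-0.016,0],[0,0,0,0,0,0,0]])

```text
clock: 1.3
position: [0.4509, -0.2989, 0.1996]
ee_rot: [2.162, -2.279, 0.0]
force: [0.0, 1.3, 0.2]
width: 0.499
```

```bash
python3 -c "
from h import *
go([.450,-.301,.048],-92.7)
s=get_image('scene');t=get_image('top')
cv2.imwrite('pics/s1.png',s);crop('',t,380,200,540,330,5,'pics/t1.png')"
```

```text
t 1.3 pos [ 0.4509 -0.2989  0.1996] head -93.02 tilt [ 0. -0. -1.] F [0.  1.3 0.2] M [0.12 0.06 0.04] w 45.9
shift frac total [0.014 0.006 1.011] rot [-0.    -0.    -0.011]
```

View pics/s1.png

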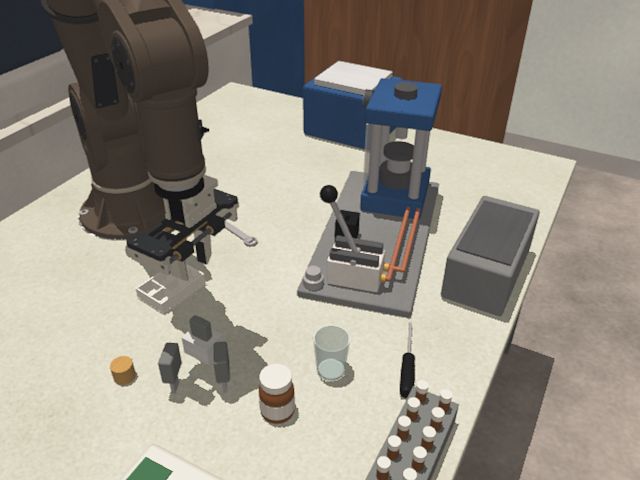

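Request:
play_rows(rows=[[0.014,0.006,0.2,0,0,-0.01,0],[0,0,0.2,0,0,0,0],[0,0,0.2,0,0,0,0],[0,0,0.12,0,0,0,0],[0,0,0,0,0,0,0]])

```text
clock: 1.9
position: [0.4473, -0.3112, 0.0926]
ee_rot: [2.157, -2.28, 0.013]
force: [-0.6, 0.1, -0.5]
width: 0.501
```

```bash
python3 -c "
from h import *
go([.450,-.301,.048],-92.7)
s=get_image('scene');t=get_image('top')
crop('',s,120,220,280,400,4,'pics/s2.png');crop('',t,380,200,540,330,5,'pics/t2.png')"
```

```text
t 1.9 pos [ 0.4473 -0.3112  0.0926] head -93.16 tilt [ 0.004 -0.008 -1.   ] F [-0.6  0.1 -0.5] M [0.05 0.04 0.04] w 46.1
shift frac total [-0.071 -0.013  0.297] rot [-0.008 -0.015 -0.016]
```

View pics/s2.png

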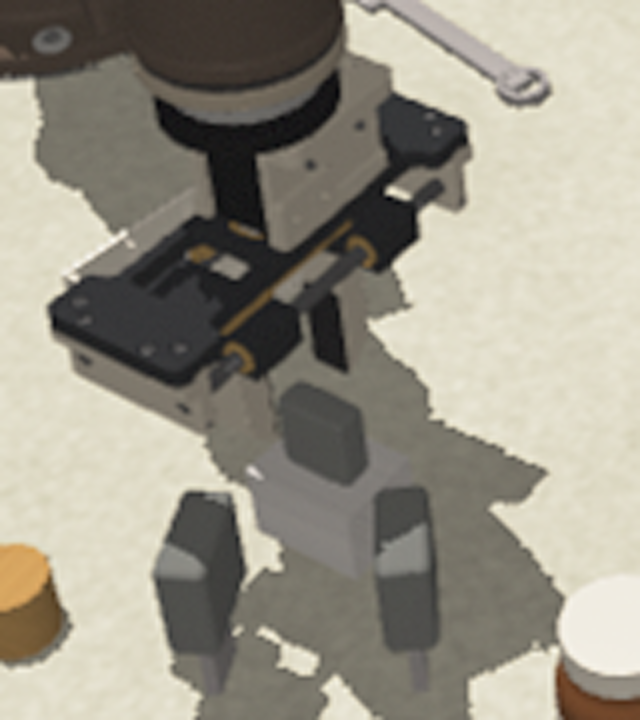

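View pics/t2.png

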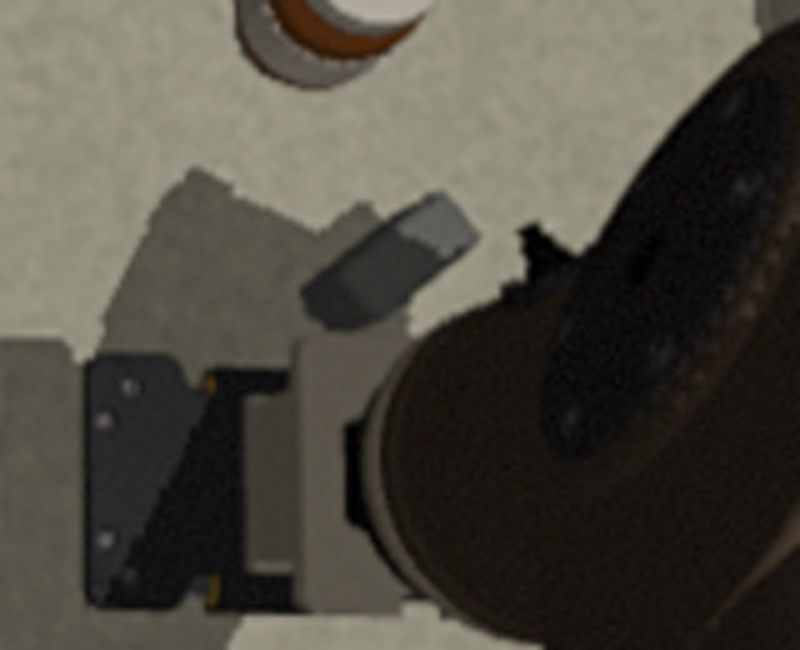

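Request:
play_rows(rows=[[-0.071,-0.013,0,-0.008,-0.015,-0.016,0],[0,0,0,0,0,0,0]])

```text
clock: 2.2
position: [0.4526, -0.3015, 0.0971]
ee_rot: [-2.167, 2.272, -0.01]
force: [-0.3, 0.4, 0.4]
width: 0.502
```

```bash
python3 -c "
from h import *
go([.450,-.301,.048],-92.7)"
```

```text
t 2.2 pos [ 0.4526 -0.3015  0.0971] head -92.71 tilt [ 0.006 -0.003 -1.   ] F [-0.3  0.4  0.4] M [-0.01  0.05  0.02] w 46.1
shift frac total [-0.003  0.02   0.327] rot [-0.012 -0.005 -0.   ]
```

Request:
play_rows(rows=[[0,0.02,0.06,-0.012,-0.005,0,0],[0,0,0.06,0,0,0,0],[0,0,0.06,0,0,0,0]])

```text
clock: 2.5
position: [0.4516, -0.3021, 0.0714]
ee_rot: [-2.168, 2.271, -0.008]
force: [-0.5, -0.0, -0.1]
width: 0.499
```

```bash
python3 -c "
from h import *
go([.450,-.301,.048],-92.7)"
```

```text
t 2.5 pos [ 0.4516 -0.3021  0.0714] head -92.66 tilt [ 0.005 -0.003 -1.   ] F [-0.5 -0.  -0.1] M [0.04 0.05 0.02] w 45.9
shift frac total [-0.007  0.012  0.156] rot [-0.01  -0.005  0.001]
```

Request:
play_rows(rows=[[-0.007,0.012,0.06,-0.01,-0.005,0,0],[0,0,0.05,0,0,0,0],[0,0,0.03,0,0,0,0],[0,0,0,0,0,0,0]])

```text
clock: 2.9
position: [0.4481, -0.3003, 0.046]
ee_rot: [2.168, -2.271, -0.007]
force: [-0.2, -0.7, -0.2]
width: 0.493
```

```bash
python3 -c "
from h import *
go([.450,-.301,.048],-92.7)"
```

```text
t 2.9 pos [ 0.4481 -0.3003  0.046 ] head -92.67 tilt [-0.004  0.002 -1.   ] F [-0.2 -0.7 -0.2] M [0.07 0.07 0.01] w 45.4
shift frac total [ 0.004 -0.013 -0.014] rot [0.009 0.004 0.001]
```

Good. Close on the head.

Request:
play_rows(rows=[[0.004,-0.013,-0.014,0.009,0.004,0,0.3],[0,0,0,0,0,0,0.6],[0,0,0,0,0,0,1],[0,0,0,0,0,0,1],[0,0,0,0,0,0,1]], force=15)

```text
clock: 3.4
position: [0.4508, -0.3014, 0.0491]
ee_rot: [-2.169, 2.272, -0.003]
force: [-0.0, 0.5, -0.7]
width: 0.197
```

```bash
python3 -c "
from h import *
go([.450,-.301,.048],-92.7)"
```

```text
t 3.4 pos [ 0.4508 -0.3014  0.0491] head -92.68 tilt [ 0.002 -0.001 -1.   ] F [-0.   0.5 -0.7] M [ 0.09 -0.02  0.07] w 18.1
shift frac total [-0.003  0.006  0.007] rot [-0.004 -0.002  0.001]
```

Request:
play_rows(rows=[[0,0,-0.06,0,0,0,1],[0,0,-0.06,0,0,0,1],[0,0,-0.08,0,0,0,1],[0,0,-0.08,0,0,0,1],[0,0,-0.08,0,0,0,1]], force=40)

```text
clock: 3.9
position: [0.4502, -0.3011, 0.107]
ee_rot: [-2.169, 2.273, -0.001]
force: [0.3, 0.5, -0.7]
width: 0.192
```

```bash
python3 -c "
from h import *
go([.38,-.28,.19],-92.7)"
```

```text
t 3.9 pos [ 0.4502 -0.3011  0.107 ] head -92.68 tilt [ 0.001 -0.    -1.   ] F [ 0.3  0.5 -0.7] M [0.03 0.   0.01] w 17.7
shift frac total [-0.118  0.473 -0.554] rot [-0.001 -0.001  0.001]
```

Clear of the block. Continue up and toward x 0.38, then turn by +105° (about tool z: −1.83 rad).

Request:
play_rows(rows=[[0,0,-0.2,0,0,0,1],[0,0,-0.2,0,0,0,1],[-0.05,0.12,-0.16,0,0,0,1],[-0.05,0.16,0,0,0,0,1],[-0.05,0.16,0,0,0,0,1]])

```text
clock: 4.4
position: [0.3876, -0.2761, 0.2011]
ee_rot: [-2.168, 2.269, -0.015]
force: [1.0, -0.8, -0.8]
width: 0.196
```

Request:
play_rows(rows=[[0,0,0,0,0,-0.25,1],[0,0,0,0,0,-0.25,1],[0,0,0,0,0,-0.25,1],[0,0,0,0,0,-0.25,1],[0,0,0,0,0,-0.25,1]])

```text
clock: 4.9
position: [0.3841, -0.2752, 0.2074]
ee_rot: [2.777, -1.465, 0.023]
force: [-0.1, 0.1, -0.1]
width: 0.193
```

Request:
play_rows(rows=[[0,0,0,0,0,-0.25,1],[0,0,0,0,0,-0.25,1],[0,0,0,0,0,-0.25,1],[0,0,0,0,0,-0.25,1],[0,0,0,0,0,-0.25,1]])

```text
clock: 5.4
position: [0.3839, -0.2754, 0.2126]
ee_rot: [3.093, -0.498, 0.027]
force: [-0.3, -0.1, -0.6]
width: 0.196
```

```bash
python3 -c "
from h import *
go([.38,.126,.19],12.3)"
```

```text
t 5.4 pos [ 0.3839 -0.2754  0.2126] head -18.3 tilt [ 0.016 -0.012 -1.   ] F [-0.3 -0.1 -0.6] M [-0.01 -0.05  0.01] w 18.0
shift frac total [-0.867 -2.533  0.12 ] rot [ 0.022 -0.033 -1.068]
```

Request:
play_rows(rows=[[0,0,0,0.02,-0.03,-0.21,1],[0,0,0,0,0,-0.21,1],[0,0,0,0,0,-0.21,1],[0,0,0,0,0,-0.21,1],[0,0,0,0,0,-0.21,1]])

```text
clock: 5.9
position: [0.3835, -0.2757, 0.2178]
ee_rot: [3.119, 0.358, 0.009]
force: [0.0, -0.5, -0.6]
width: 0.194
```

```bash
python3 -c "
from h import *
go([.38,.126,.19],12.3)"
```

```text
t 5.9 pos [ 0.3835 -0.2757  0.2178] head 13.09 tilt [ 0.006 -0.001 -1.   ] F [ 0.  -0.5 -0.6] M [-0.   -0.07  0.03] w 17.8
shift frac total [ 0.583 -2.614  0.182] rot [ 0.005 -0.012  0.027]
```

Request:
play_rows(rows=[[0.05,-0.22,0.02,0.005,-0.012,0.02,1],[0.05,-0.26,0.02,0,0,0,1],[0.05,-0.26,0.02,0,0,0,1],[0.05,-0.26,0.02,0,0,0,1],[0.05,-0.26,0.02,0,0,0,1]])

```text
clock: 6.4
position: [0.3788, -0.0835, 0.2066]
ee_rot: [3.117, 0.331, 0.007]
force: [1.6, 0.4, -0.4]
width: 0.194
```

Request:
play_rows(rows=[[0.05,-0.26,0.0,0,0,0,1],[0.05,-0.26,0.0,0,0,0,1],[0.05,-0.26,0,0,0,0,1],[0.05,-0.2,0,0,0,0,1],[0,0,0,0,0,0,1]])

```text
clock: 6.9
position: [0.3761, 0.0769, 0.2106]
ee_rot: [3.113, 0.339, 0.019]
force: [-0.1, -0.4, 0.1]
width: 0.193
```

```bash
python3 -c "
from h import *
go([.5425,.126,.16],12.3)"
```

```text
t 6.9 pos [0.3761 0.0769 0.2106] head 12.45 tilt [ 0.013 -0.009 -1.   ] F [-0.1 -0.4  0.1] M [-0.05 -0.09 -0.01] w 17.8
shift frac total [ 1.15  -0.084  0.349] rot [ 0.023 -0.022  0.005]
```

Request:
play_rows(rows=[[0.17,-0.02,0.03,0.02,-0.02,0,1],[0.2,-0.02,0.05,0,0,0,1],[0.2,-0.02,0.05,0,0,0,1],[0.2,-0.02,0.05,0,0,0,1],[0.2,-0.02,0.05,0,0,0,1]])

```text
clock: 7.4
position: [0.5179, 0.1202, 0.1801]
ee_rot: [3.113, 0.339, 0.009]
force: [0.3, 0.6, 0.8]
width: 0.195
```

```bash
python3 -c "
from h import *
go([.5425,.126,.16],12.3)"
```

```text
t 7.4 pos [0.5179 0.1202 0.1801] head 12.42 tilt [ 0.007 -0.009 -1.   ] F [0.3 0.6 0.8] M [ 0.02 -0.12  0.  ] w 18.0
shift frac total [ 0.168 -0.004  0.135] rot [ 0.021 -0.009  0.004]
```

Request:
play_rows(rows=[[0.09,-0.002,0.07,0.02,-0.009,0,1],[0.08,-0.002,0.06,0,0,0,1],[0,0,0,0,0,0,1],[0,0,0,0,0,0,1]])

```text
clock: 7.8
position: [0.5469, 0.1243, 0.1604]
ee_rot: [3.121, 0.335, 0.001]
force: [-0.9, 0.6, -1.0]
width: 0.194
```

```bash
python3 -c "
from h import *
go([.5425,.126,.135],12.3)
s=get_image('scene');t=get_image('top')
g=lambda a:np.clip(255*(a/255.)**.45,0,255).astype(np.uint8)
cv2.imwrite('pics/s3.png',s)
crop('',g(s),310,160,390,250,8,'pics/s3c.png');crop('',g(t),140,200,240,290,7,'pics/t3c.png')"
```

```text
t 7.8 pos [0.5469 0.1243 0.1604] head 12.26 tilt [ 0.001 -0.002 -1.   ] F [-0.9  0.6 -1. ] M [-0.03 -0.13  0.01] w 17.8
shift frac total [-0.026 -0.018  0.169] rot [ 0.005 -0.001 -0.001]
```

View pics/s3c.png

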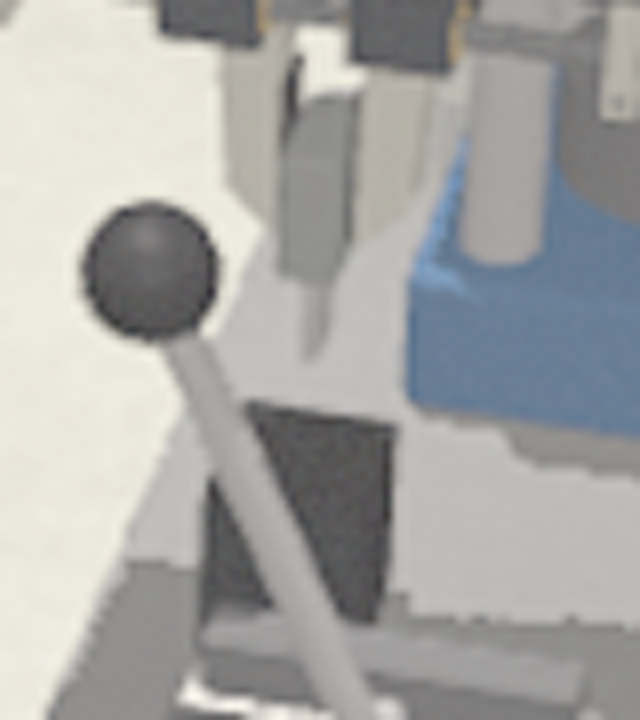

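View pics/t3c.png

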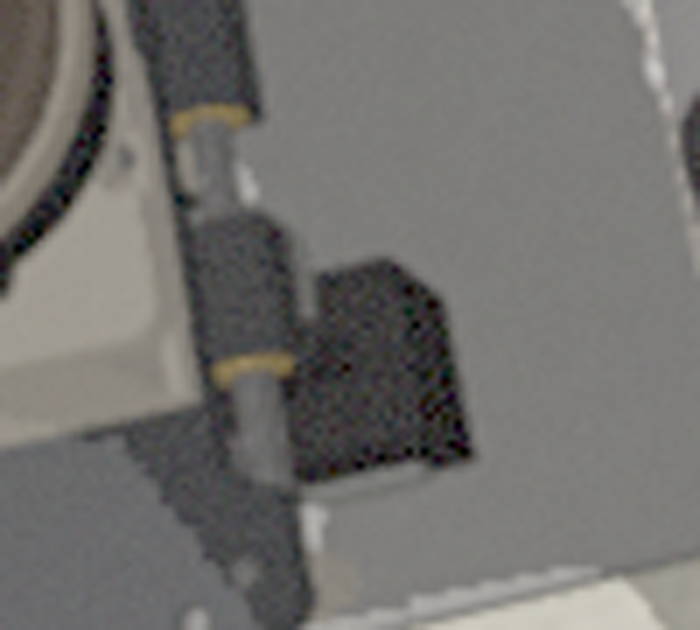

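View pics/s3.png

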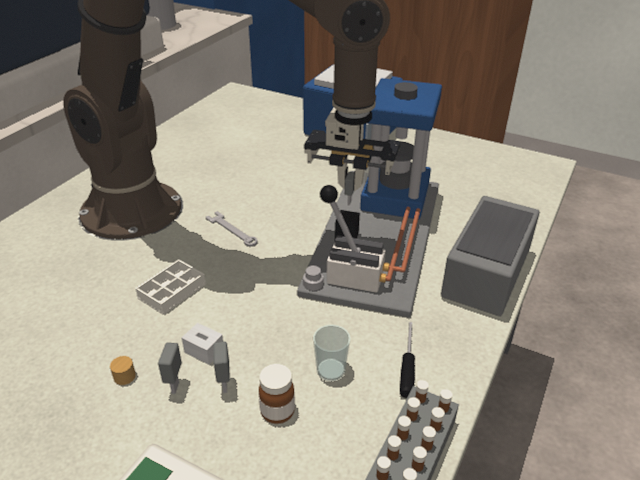

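```bash
python3 -c "
from h import *
o=observe();R=Ro.from_rotvec(o['ee_rot']).as_matrix();p=o['position']
for off in(-.01,0,.01):
  for th in (-.0025,.0025): print(off,th,((proj('scene',p+R@[th,off,.039])-[310,160])*8+3.5).round(1))
for dz in(-.021,-.001,.019-.02): pass
# head underside corners & top corners in scene crop
for z in(.008,-.032):
  for a in(-.019,.019):
    for b in(-.009,.009): print('head z',z,'long',a,'th',b,((proj('scene',p+R@[b,a,z])-[310,160])*8+3.5).round(1))
"
```

```text
-0.01 -0.0025 [319.1 319.5]
-0.01 0.0025 [336.6 322.2]
0 -0.0025 [310.8 338.5]
0 0.0025 [328.3 341.3]
0.01 -0.0025 [302.3 357.7]
0.01 0.0025 [320.  360.5]
head z 0.008 long -0.019 th -0.009 [307.8 204.7]
head z 0.008 long -0.019 th 0.009 [371.3 214.3]
head z 0.008 long 0.019 th -0.009 [275. 276.]
head z 0.008 long 0.019 th 0.009 [339.8 286. ]
head z -0.032 long -0.019 th -0.009 [312.8  78.9]
head z -0.032 long -0.019 th 0.009 [377.5  88.3]
head z -0.032 long 0.019 th -0.009 [279.5 148.7]
head z -0.032 long 0.019 th 0.009 [345.6 158.5]
```

Request:
play_rows(rows=[[-0.03,-0.013,0.06,0.005,0,0,1],[0,0,0.05,0,0,0,1],[0,0,0.02,0,0,0,1],[0,0,0,0,0,0,1]])

```text
clock: 8.3
position: [0.5402, 0.1247, 0.1409]
ee_rot: [3.123, 0.336, 0.003]
force: [0.5, -0.8, -0.1]
width: 0.193
```

```bash
python3 -c "
from h import *
go([.542,.1256,.119],12.3)"
```

```text
t 8.3 pos [0.5402 0.1247 0.1409] head 12.3 tilt [ 0.002 -0.001 -1.   ] F [ 0.5 -0.8 -0.1] M [ 0.   -0.09  0.03] w 17.8
shift frac total [ 0.013 -0.003  0.146] rot [ 0.002 -0.004 -0.   ]
```

Request:
play_rows(rows=[[0.012,-0.005,0.03,0.002,-0.004,0,1],[0,0,0.03,0,0,0,1],[0,0,0.03,0,0,0,1],[0,0,0,0,0,0,1]])

```text
clock: 8.7
position: [0.542, 0.126, 0.1262]
ee_rot: [3.123, 0.336, -0.0]
force: [0.3, -0.3, 0.2]
width: 0.19
```

```bash
python3 -c "
from h import *
go([.542,.1256,.117],12.3)
s=get_image('scene');g=lambda a:np.clip(255*(a/255.)**.45,0,255).astype(np.uint8)
crop('',g(s),310,160,390,250,8,'pics/s4c.png')"
```

```text
t 8.7 pos [0.542  0.126  0.1262] head 12.3 tilt [-0. -0. -1.] F [ 0.3 -0.3  0.2] M [-0.01 -0.09  0.07] w 17.5
shift frac total [-0.001  0.003  0.062] rot [ 0.  0. -0.]
```

View pics/s4c.png

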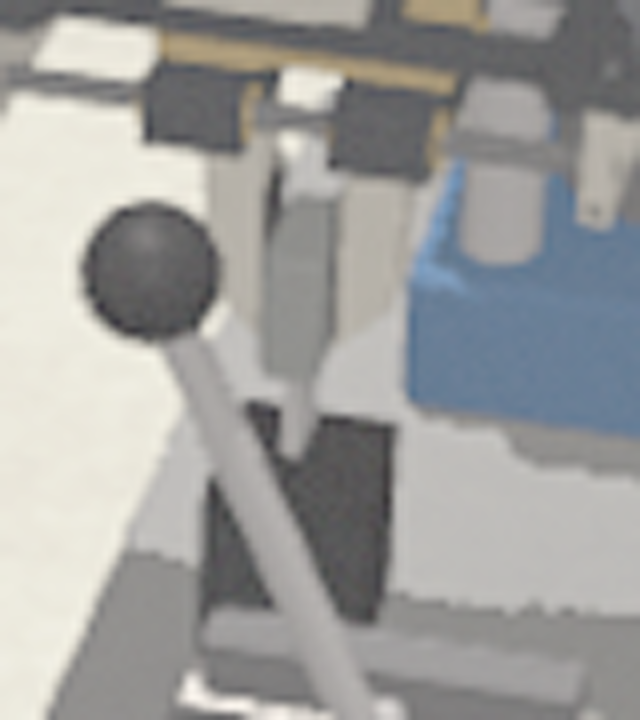

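Request:
play_rows(rows=[[0,0.003,0.025,0,0,0,1],[0,0,0.02,0,0,0,1],[0,0,0.02,0,0,0,1],[0,0,0.02,0,0,0,1]])

```text
clock: 9.15
position: [0.5432, 0.1262, 0.1151]
ee_rot: [3.124, 0.336, 0.004]
force: [-8.4, -2.5, 36.4]
width: 0.194
```

```bash
python3 -c "
from h import *
go([.542,.1256,.110],12.3)"
```

```text
t 9.15 pos [0.5432 0.1262 0.1151] head 12.29 tilt [ 0.003  0.    -1.   ] F [-8.4 -2.5 36.4] M [-1.03  2.26 -0.09] w 17.9
shift frac total [-0.009  0.002  0.034] rot [ 0.001 -0.006 -0.   ]
```

Request:
play_rows(rows=[[0,0,-0.025,0,0,0,1],[-0.012,0,0,0,0,0,1]])

```text
clock: 9.35
position: [0.5419, 0.1261, 0.1194]
ee_rot: [-3.123, -0.336, -0.006]
force: [0.8, 0.2, -0.3]
width: 0.193
```

```bash
python3 -c "
from h import *
go([.540,.1253,.112],12.3)"
```

```text
t 9.35 pos [0.5419 0.1261 0.1194] head 12.29 tilt [ 0.004  0.001 -1.   ] F [ 0.8  0.2 -0.3] M [ 0.06 -0.12 -0.01] w 17.7
shift frac total [-0.013  0.003  0.049] rot [ 0.001 -0.008 -0.   ]
```

Request:
play_rows(rows=[[-0.013,0.003,0,0.001,-0.008,0,1],[0,0,0.012,0,0,0,1],[0,0,0.012,0,0,0,1]])

```text
clock: 9.65
position: [0.5398, 0.1252, 0.1163]
ee_rot: [3.123, 0.336, 0.0]
force: [-6.8, -2.5, 29.0]
width: 0.191
```

```bash
python3 -c "
from h import *
go([.540,.1253,.112],12.3)"
```

```text
t 9.65 pos [0.5398 0.1252 0.1163] head 12.28 tilt [ 0. -0. -1.] F [-6.8 -2.5 29. ] M [-0.78  1.78 -0.05] w 17.6
shift frac total [ 0.002 -0.     0.029] rot [ 0.    -0.    -0.001]
```

```bash
python3 -c "
from h import *
s=get_image('scene');t=get_image('top');g=lambda a:np.clip(255*(a/255.)**.35,0,255).astype(np.uint8)
crop('',g(s),330,190,370,230,15,'pics/s5c.png');go([.54,.1256,.110],12.3)
o=observe();R=Ro.from_rotvec(o['ee_rot']).as_matrix();p=o['position']
for z in(.008,.039):
  for a in(.010,.019):
    for b in(-.009,-.0025,.0025,.009): print('z',z,'long',a,'th',b,((proj('scene',p+R@[b,a,z])-[330,190])*15+7).round(1))
"
```

```text
t 9.75 pos [0.5397 0.1252 0.1165] head 12.29 tilt [ 0. -0. -1.] F [-4.3 -1.1 15.1] M [-0.56  1.08  0.02] w 17.8
shift frac total [ 0.002 -0.002  0.043] rot [ 0.001 -0.    -0.   ]
z 0.008 long 0.01 th -0.009 [181.  273.2]
z 0.008 long 0.01 th -0.0025 [223.6 280.1]
z 0.008 long 0.01 th 0.0025 [256.4 285.3]
z 0.008 long 0.01 th 0.009 [299.1 292.2]
z 0.008 long 0.019 th -0.009 [166.2 306.1]
z 0.008 long 0.019 th -0.0025 [209.  312.9]
z 0.008 long 0.019 th 0.0025 [242.  318.3]
z 0.008 long 0.019 th 0.009 [285.  325.2]
z 0.039 long 0.01 th -0.009 [175.2 444.4]
z 0.039 long 0.01 th -0.0025 [217.2 451.3]
z 0.039 long 0.01 th 0.0025 [249.6 456.6]
z 0.039 long 0.01 th 0.009 [291.7 463.5]
z 0.039 long 0.019 th -0.009 [160.6 477.6]
z 0.039 long 0.019 th -0.0025 [202.8 484.6]
z 0.039 long 0.019 th 0.0025 [235.4 490. ]
z 0.039 long 0.019 th 0.009 [277.7 497. ]
```

View pics/s5c.png

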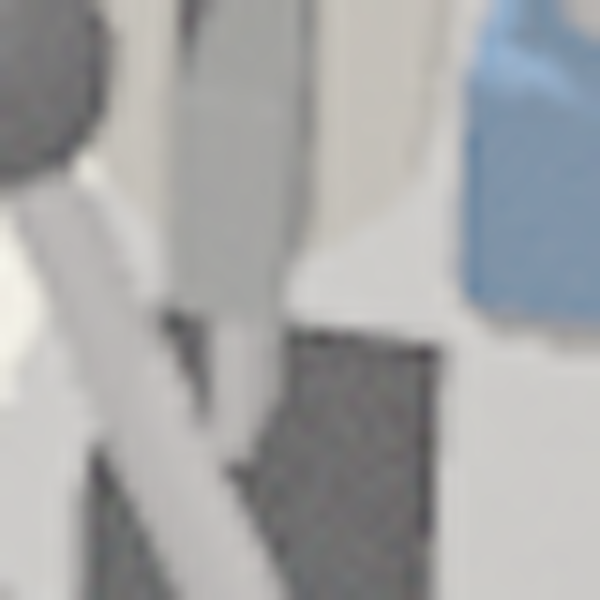

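```bash
python3 -c "
from h import *
s=cv2.imread('pics/scene0.png').astype(float)
c=s[205:230,338:362].mean(2)
c=np.clip((c-5)/(40-5)*255,0,255).astype(np.uint8)
c=cv2.resize(c,None,fx=24,fy=24,interpolation=cv2.INTER_CUBIC); c=cv2.cvtColor(c,cv2.COLOR_GRAY2BGR)
a=np.radians(12.3);R=np.array([[np.cos(a),-np.sin(a)],[np.sin(a),np.cos(a)]])
for cen,col in (((.542,.1256),(0,255,0)),((.540,.1256),(0,0,255)),((.544,.1256),(255,128,0))):
  P=[ (proj('scene',[*(np.array(cen)+R@[i,j]),.078])-[338,205]+.5)*24 for i,j in((-.004,-.0115),(.004,-.0115),(.004,.0115),(-.004,.0115))]
  cv2.polylines(c,[np.int32(P)],True,col,1)
cv2.imwrite('pics/slot_s.png',c)
t=cv2.imread('pics/top0.png').astype(float)
c=t[233:272,162:212].mean(2); c=np.clip((c-5)/(45-5)*255,0,255).astype(np.uint8)
c=cv2.resize(c,None,fx=14,fy=14,interpolation=cv2.INTER_CUBIC); c=cv2.cvtColor(c,cv2.COLOR_GRAY2BGR)
for cen,col in (((.542,.1256),(0,255,0)),((.540,.1256),(0,0,255)),((.544,.1256),(255,128,0))):
  P=[ (proj('top',[*(np.array(cen)+R@[i,j]),.078])-[162,233]+.5)*14 for i,j in((-.004,-.0115),(.004,-.0115),(.004,.0115),(-.004,.0115))]
  cv2.polylines(c,[np.int32(P)],True,col,1)
cv2.imwrite('pics/slot_t.png',c)
"
```

```text
(no output)
```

View pics/slot_s.png

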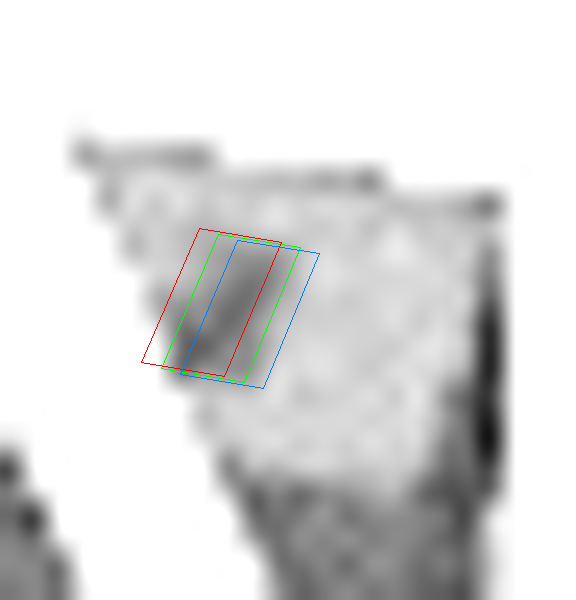

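View pics/slot_t.png

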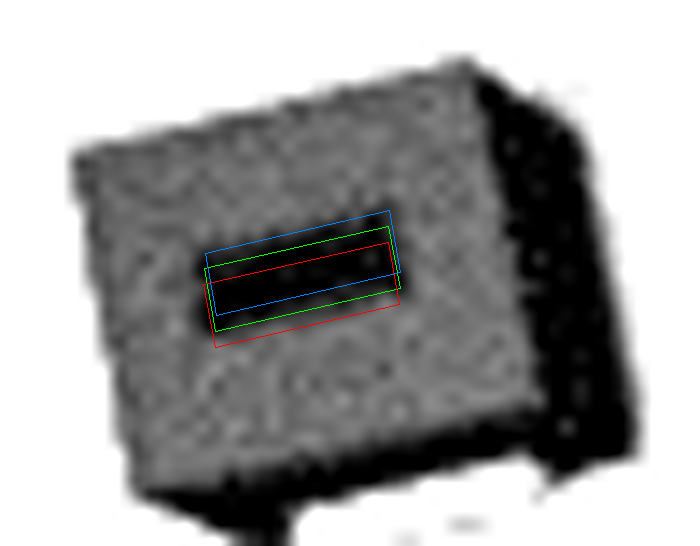

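Request:
play_rows(rows=[[0.006,0,0.001,0,0,0,1],[0.006,0,0.003,0,0,0,1]])

```text
clock: 9.95
position: [0.5401, 0.1253, 0.1166]
ee_rot: [3.122, 0.336, -0.003]
force: [-4.5, -1.7, 11.8]
width: 0.195
```

```bash
python3 -c "
from h import *
go([.543,.1253,.11],12.3)"
```

```text
t 9.95 pos [0.5401 0.1253 0.1166] head 12.29 tilt [-0.002 -0.002 -1.   ] F [-4.5 -1.7 11.8] M [-0.37  1.13 -0.03] w 17.9
shift frac total [0.019 0.004 0.044] rot [ 0.003  0.004 -0.   ]
```

Request:
play_rows(rows=[[0.012,0,0.002,0,0,0,1],[0.012,0,0.004,0,0,0,1]])

```text
clock: 10.15
position: [0.5406, 0.1255, 0.1163]
ee_rot: [3.12, 0.336, -0.012]
force: [-9.2, -2.6, 20.0]
width: 0.19
```

Request:
play_rows(rows=[[0.012,0,0.004,0,0,0,1],[0.006,0,0.006,0,0,0,1]])

```text
clock: 10.35
position: [0.5406, 0.1256, 0.1162]
ee_rot: [3.117, 0.336, -0.018]
force: [-6.6, -1.9, 20.1]
width: 0.196
```

```bash
python3 -c "
from h import *
go([.543,.1253,.11],12.3)"
```

```text
t 10.35 pos [0.5406 0.1256 0.1162] head 12.31 tilt [-0.011 -0.007 -1.   ] F [-6.6 -1.9 20.1] M [-0.74  1.75  0.01] w 18.0
shift frac total [0.015 0.005 0.041] rot [0.01  0.025 0.   ]
```

Request:
play_rows(rows=[[0,0,-0.03,0.01,0.025,0,1],[0.008,0,0,0,0,0,1],[0,0,0,0,0,0,1]])

```text
clock: 10.65
position: [0.5416, 0.1257, 0.1204]
ee_rot: [-3.123, -0.337, 0.0]
force: [-0.4, 0.6, -1.0]
width: 0.197
```

```bash
python3 -c "
from h import *
go([.5426,.1255,.116],12.3)"
```

```text
t 10.65 pos [0.5416 0.1257 0.1204] head 12.31 tilt [-0.  0. -1.] F [-0.4  0.6 -1. ] M [ 0.05 -0.1   0.02] w 18.1
shift frac total [0.006 0.003 0.029] rot [-0.  0.  0.]
```

Request:
play_rows(rows=[[0.006,0.003,0.012,0,0,0,1],[0,0,0.012,0,0,0,1]])

```text
clock: 10.85
position: [0.5429, 0.1254, 0.1163]
ee_rot: [-3.123, -0.336, 0.0]
force: [-1.7, -0.6, 13.9]
width: 0.193
```

Request:
play_rows(rows=[[0,0,0.012,0,0,0,1]])

```text
clock: 10.95
position: [0.5433, 0.1257, 0.1156]
ee_rot: [-3.124, -0.336, -0.001]
force: [-7.6, -1.2, 30.6]
width: 0.193
```

```bash
python3 -c "
from h import *
go([.5426,.1255,.11],12.3)"
```

```text
t 10.95 pos [0.5433 0.1257 0.1156] head 12.28 tilt [ 0.001  0.    -1.   ] F [-7.6 -1.2 30.6] M [-0.95  2.02 -0.06] w 17.7
shift frac total [-0.005  0.     0.037] rot [ 0.    -0.001 -0.001]
```

Request:
play_rows(rows=[[0,0,-0.035,0,0,0,1],[-0.004,-0.012,0,0,0,0,1],[0,0,0,0,0,0,1]])

```text
clock: 11.25
position: [0.5423, 0.1275, 0.1205]
ee_rot: [-3.124, -0.336, -0.0]
force: [0.4, -0.7, -1.0]
width: 0.195
```

```bash
python3 -c "
from h import *
go([.5420,.1277,.118],12.3)"
```

```text
t 11.25 pos [0.5423 0.1275 0.1205] head 12.28 tilt [ 0.  0. -1.] F [ 0.4 -0.7 -1. ] M [ 0.03 -0.12  0.  ] w 18.0
shift frac total [-0.001 -0.002  0.017] rot [-0.    -0.001 -0.001]
```

Request:
play_rows(rows=[[-0.001,-0.002,0.012,0,0,0,1],[0,0,0.012,0,0,0,1]])

```text
clock: 11.45
position: [0.5419, 0.1278, 0.1162]
ee_rot: [-3.123, -0.336, 0.0]
force: [-0.6, -0.2, -0.6]
width: 0.196
```

Request:
play_rows(rows=[[0,0,0.01,0,0,0,1]])

```text
clock: 11.55
position: [0.5418, 0.1277, 0.1142]
ee_rot: [3.124, 0.336, -0.001]
force: [-0.4, 0.0, -0.6]
width: 0.192
```

```bash
python3 -c "
from h import *
go([.5420,.1277,.11],12.3)"
```

```text
t 11.55 pos [0.5418 0.1277 0.1142] head 12.29 tilt [-0.001 -0.    -1.   ] F [-0.4  0.  -0.6] M [-0.04 -0.12 -0.01] w 17.7
shift frac total [0.002 0.    0.028] rot [-0.     0.001 -0.   ]
```

No contact at 0.1142 – it is entering the slot. Continue gently.

Request:
play_rows(rows=[[0.001,0,0.015,0,0,0,1],[0,0,0.015,0,0,0,1]])

```text
clock: 11.75
position: [0.5418, 0.1276, 0.109]
ee_rot: [3.124, 0.336, -0.002]
force: [0.5, -0.3, -0.3]
width: 0.198
```

Request:
play_rows(rows=[[0,0,0.015,0,0,0,1],[0,0,0.015,0,0,0,1]])

```text
clock: 11.95
position: [0.5417, 0.1275, 0.1039]
ee_rot: [3.123, 0.336, -0.002]
force: [-0.0, 0.1, -1.1]
width: 0.191
```

```bash
python3 -c "
from h import *
go([.5420,.1277,.086],12.3)"
```

```text
t 11.95 pos [0.5417 0.1275 0.1039] head 12.28 tilt [-0.001 -0.    -1.   ] F [-0.   0.1 -1.1] M [ 0.03 -0.13 -0.02] w 17.6
shift frac total [ 0.003 -0.001  0.119] rot [-0.     0.003 -0.001]
```

Request:
play_rows(rows=[[0.002,0,0.02,0,0.002,0,1],[0,0,0.02,0,0,0,1],[0,0,0.02,0,0,0,1]])

```text
clock: 12.25
position: [0.5421, 0.1276, 0.0942]
ee_rot: [-3.123, -0.336, 0.0]
force: [-0.1, -0.2, -0.8]
width: 0.192
```

Request:
play_rows(rows=[[0,0,0.02,0,0,0,1],[0,0,0.015,0,0,0,1]])

```text
clock: 12.45
position: [0.542, 0.1276, 0.0883]
ee_rot: [-3.123, -0.336, 0.001]
force: [-0.1, -0.7, -0.3]
width: 0.197
```

```bash
python3 -c "
from h import *
go([.5420,.1277,.086],12.3)"
```

```text
t 12.45 pos [0.542  0.1276 0.0883] head 12.28 tilt [-0.  0. -1.] F [-0.1 -0.7 -0.3] M [-0.01 -0.11  0.01] w 18.1
shift frac total [ 0.    -0.001  0.015] rot [-0.     0.001 -0.001]
```

Request:
play_rows(rows=[[0,0,0.015,0,0,0,1],[0,0,0.012,0,0,0,1]])

```text
clock: 12.65
position: [0.542, 0.1276, 0.0867]
ee_rot: [3.122, 0.335, 0.0]
force: [-12.4, -5.6, 36.5]
width: 0.196
```

Request:
play_rows(rows=[[0,0,0.012,0,0,0,1]])

```text
clock: 12.75
position: [0.542, 0.1276, 0.0868]
ee_rot: [3.121, 0.335, 0.002]
force: [-8.6, -2.8, 22.0]
width: 0.191
```

```bash
python3 -c "
from h import *
go([.5420,.1277,.086],12.3)"
```

```text
t 12.75 pos [0.542  0.1276 0.0868] head 12.26 tilt [ 0.001 -0.002 -1.   ] F [-8.6 -2.8 22. ] M [-0.65  1.81  0.04] w 17.6
shift frac total [ 0.    -0.001  0.005] rot [ 0.005 -0.001 -0.001]
```

```bash
python3 -c "
from h import *
s=get_image('scene');t=get_image('top');g=lambda a:np.clip(255*(a/255.)**.35,0,255).astype(np.uint8)
crop('',g(s),325,190,375,235,14,'pics/s6c.png');go([.542,.1277,.086],12.3)"
```

```text
t 12.85 pos [0.542  0.1276 0.0868] head 12.26 tilt [ 0.001 -0.002 -1.   ] F [-7.9 -3.  23.6] M [-0.62  1.81 -0.02] w 17.6
shift frac total [ 0.    -0.001  0.005] rot [ 0.005 -0.002 -0.001]
```

View pics/s6c.png

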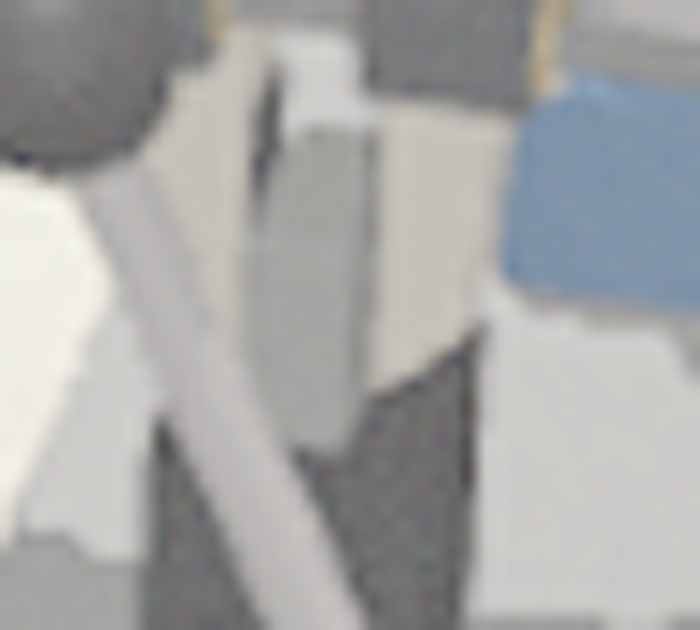

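Request:
play_rows(rows=[[0,0,0.012,0.004,0,0,1],[0,0,0.012,0,0,0,1],[0,0,0,0,0,0,1]])

```text
clock: 13.15
position: [0.5421, 0.1276, 0.0875]
ee_rot: [3.121, 0.335, 0.006]
force: [0.3, -0.2, -1.1]
width: 0.19
```

Request:
play_rows(rows=[[0,0,-0.004,0,0,0,0.3],[0,0,0,0,0,0,0],[0,0,0,0,0,0,0],[0,0,0,0,0,0,0],[0,0,-0.01,0,0,0,0]])

```text
clock: 13.65
position: [0.5422, 0.1277, 0.0891]
ee_rot: [3.121, 0.335, 0.005]
force: [-0.1, -0.1, -0.1]
width: 0.496
```

```bash
python3 -c "
from h import *
go([.5420,.1277,.14],12.3)"
```

```text
t 13.65 pos [0.5422 0.1277 0.0891] head 12.25 tilt [ 0.004 -0.002 -1.   ] F [-0.1 -0.1 -0.1] M [ 0.   -0.1  -0.02] w 45.7
shift frac total [-0.001  0.001 -0.339] rot [ 0.005 -0.006 -0.002]
```

Up to z≈0.135, close, then press the head's top to check it is home.

Request:
play_rows(rows=[[0,0,-0.06,0.005,-0.006,0,0],[0,0,-0.09,0,0,0,0],[0,0,-0.09,0,0,0,0],[0,0,-0.07,0,0,0,0],[0,0,0,0,0,0,0.4]])

```text
clock: 14.15
position: [0.5428, 0.1282, 0.1409]
ee_rot: [-3.123, -0.336, -0.002]
force: [0.2, 1.2, -0.2]
width: 0.453
```

Request:
play_rows(rows=[[0,0,0,0,0,0,1],[0,0,0,0,0,0,1],[0,0,0,0,0,0,1],[0,0,0,0,0,0,1]])

```text
clock: 14.55
position: [0.5425, 0.1279, 0.1408]
ee_rot: [-3.123, -0.335, -0.002]
force: [0.2, 0.5, 0.3]
width: 0.116
```

```bash
python3 -c "
from h import *
go([.5420,.1277,.118],12.3)
s=get_image('scene');t=get_image('top');g=lambda a:np.clip(255*(a/255.)**.35,0,255).astype(np.uint8)
crop('',g(s),315,170,385,240,10,'pics/s7c.png')"
```

```text
t 14.55 pos [0.5425 0.1279 0.1408] head 12.25 tilt [ 0.001  0.    -1.   ] F [0.2 0.5 0.3] M [ 0.04 -0.06 -0.01] w 10.7
shift frac total [-0.004  0.     0.152] rot [-0.    -0.003 -0.002]
```

View pics/s7c.png

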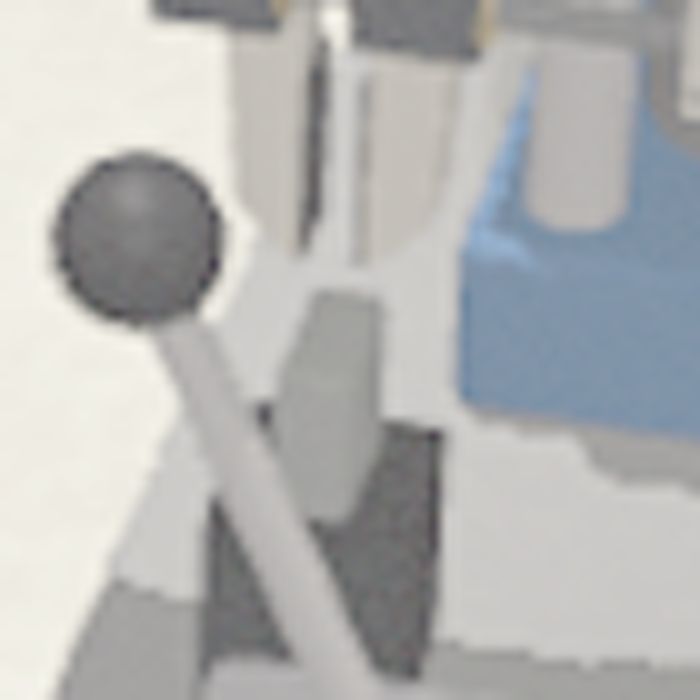

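Request:
play_rows(rows=[[0,0,0.04,0,0,0,1],[0,0,0.04,0,0,0,1],[0,0,0.035,0,0,0,1],[0,0,0.015,0,0,0,1]])

```text
clock: 15.05
position: [0.5423, 0.1278, 0.1191]
ee_rot: [-3.123, -0.335, -0.001]
force: [0.6, 0.3, 0.5]
width: 0.003
```

Request:
play_rows(rows=[[0,0,0.012,0,0,0,1]])

```text
clock: 15.15
position: [0.543, 0.1281, 0.1181]
ee_rot: [-3.123, -0.335, -0.003]
force: [-5.7, -4.0, 33.6]
width: 0.002
```

Request:
play_rows(rows=[[0,0,0.012,0,0,0,1]])

```text
clock: 15.25
position: [0.5445, 0.1285, 0.1184]
ee_rot: [-3.124, -0.335, -0.008]
force: [-4.6, -3.0, 28.2]
width: 0.001
```

Request:
play_rows(rows=[[0,0,-0.08,0,0,0,1],[0,0,-0.18,0,0,0,1],[0,0,-0.18,0,0,0,1],[0,0,-0.16,0,0,0,1],[0,0,0,0,0,0,1]])

```text
clock: 15.75
position: [0.5441, 0.129, 0.2126]
ee_rot: [-3.123, -0.336, -0.009]
force: [0.6, 0.6, 0.3]
width: 0.006
```

```bash
python3 -c "
from h import *
go([.500,-.0215,.212],12.3)
s=get_image('scene');g=lambda a:np.clip(255*(a/255.)**.35,0,255).astype(np.uint8)
crop('',g(s),315,170,385,240,10,'pics/s8c.png')"
```

```text
t 15.75 pos [0.5441 0.129  0.2126] head 12.29 tilt [ 0.006  0.001 -1.   ] F [0.6 0.6 0.3] M [ 0.03 -0.14  0.04] w 0.6
shift frac total [-0.501  0.918  0.001] rot [ 0.    -0.011 -0.   ]
```

View pics/s8c.png

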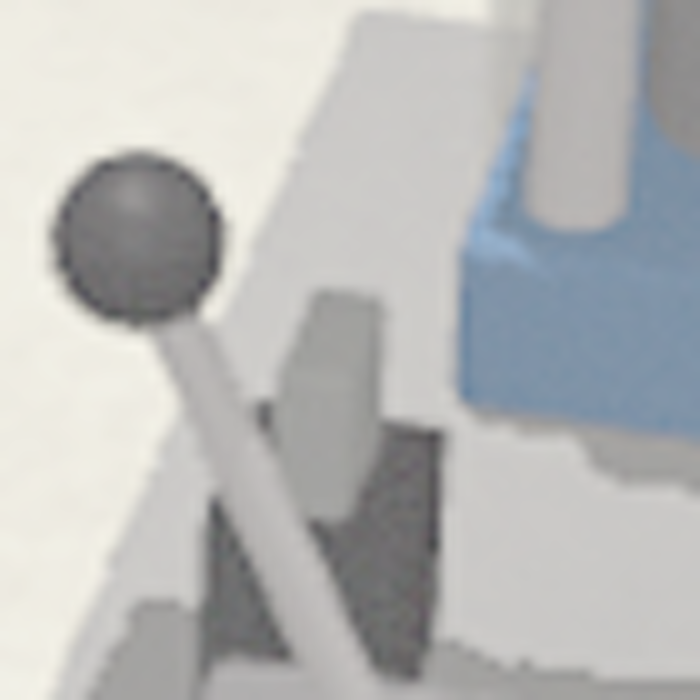

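Key stands fully seated in the switch. Now go round to the operator's side of the knob.

Request:
play_rows(rows=[[-0.17,0,0,0,-0.01,0,1],[-0.2,0,0,0,0,0,1],[-0.17,0,0,0,0,0,1],[0,0.15,0,0,0,0,1],[0,0.2,0,0,0,0,1]])

```text
clock: 16.3
position: [0.4695, 0.0616, 0.2066]
ee_rot: [-3.121, -0.347, 0.011]
force: [1.0, -0.2, -0.2]
width: 0.003
```

Request:
play_rows(rows=[[0,0.2,0,0,0,0,1],[0,0.2,0,0,0,0,1],[0,0.15,0,0,0,0,1],[0,0.05,0,0,0,0,1],[0,0,0,0,0,0,1]])

```text
clock: 16.8
position: [0.4865, -0.0337, 0.2017]
ee_rot: [-3.123, -0.341, 0.023]
force: [-0.1, 0.6, 0.1]
width: 0.005
```

```bash
python3 -c "
from h import *
go([.511,-.019,.212],12.3)"
```

```text
t 16.8 pos [ 0.4865 -0.0337  0.2017] head 12.45 tilt [-0.015 -0.001 -1.   ] F [-0.1  0.6  0.1] M [ 0.02 -0.12  0.04] w 0.5
shift frac total [ 0.18  -0.06  -0.071] rot [-0.004  0.029  0.005]
```

Request:
play_rows(rows=[[0.04,-0.06,-0.075,0,0.029,0.005,1],[0.04,0,0,0,0,0,1],[0,0,0,0,0,0,1]])

```text
clock: 17.1
position: [0.4965, -0.0175, 0.2135]
ee_rot: [-3.119, -0.342, -0.001]
force: [-0.6, 0.8, -0.1]
width: 0.002
```

```bash
python3 -c "
from h import *
go([.511,-.019,.214],12.3)
s=get_image('scene');t=get_image('top')
crop('',s,270,120,400,260,5,'pics/s9c.png');crop('',t,180,160,320,290,5,'pics/t9c.png')"
```

```text
t 17.1 pos [ 0.4965 -0.0175  0.2135] head 12.52 tilt [ 0.     0.004 -1.   ] F [-0.6  0.8 -0.1] M [ 0.02 -0.11  0.06] w 0.2
shift frac total [ 0.092  0.031 -0.003] rot [-0.007 -0.002  0.008]
```

View pics/s9c.png

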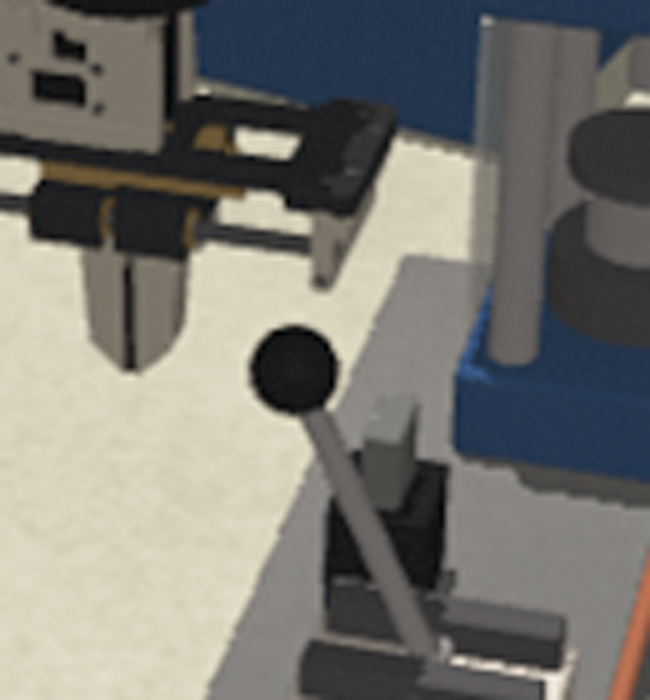

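Request:
play_rows(rows=[[-0.15,0,0,0,0,0.2,1],[-0.05,0,0,0,0,0.28,1],[0,0,0,0,0,0.28,1],[0,0,0,0,0,0.28,1],[0,0,0,0,0,0.28,1]])

```text
clock: 17.7
position: [0.4645, -0.0218, 0.2131]
ee_rot: [-3.055, 0.716, 0.003]
force: [0.6, -0.1, -0.3]
width: 0.004
```

Request:
play_rows(rows=[[0,0,0,0,0,0.28,1],[0,0,0,0,0,0.28,1],[0,0,0,0,0,0.28,1],[0,0,0,0,0,0.28,1],[0,0,0,0,0,0.28,1]])

```text
clock: 18.2
position: [0.4635, -0.0203, 0.2128]
ee_rot: [-2.603, 1.756, 0.006]
force: [-0.3, 0.5, -0.6]
width: 0.004
```

```bash
python3 -c "
from h import *
go([.510,-.019,.206],-77.7); print(observe()['joints'].round(2))"
```

```text
t 18.2 pos [ 0.4635 -0.0203  0.2128] head -68.03 tilt [-0.002  0.004 -1.   ] F [-0.3  0.5 -0.6] M [-0.07 -0.03 -0.02] w 0.3
shift frac total [ 0.108 -0.291  0.045] rot [0.002 0.008 0.338]
[ 0.22  0.22 -0.34  1.94  0.08  1.   -1.34]
```

Request:
play_rows(rows=[[0.02,-0.05,0.03,0,0.008,0.17,1],[0.03,-0.08,0.02,0,0,0.17,1],[0,-0.05,0,0,0,0,1]])

```text
clock: 18.5
position: [0.4912, -0.0188, 0.2052]
ee_rot: [2.435, -1.983, -0.001]
force: [-0.8, 0.2, 0.4]
width: 0.01
```

```bash
python3 -c "
from h import *
go([.520,-.0168,.205],-77.7)
s=get_image('scene');t=get_image('top')
crop('',s,270,120,400,260,5,'pics/s10c.png')"
```

```text
t 18.5 pos [ 0.4912 -0.0188  0.2052] head -78.32 tilt [-0.001 -0.001 -1.   ] F [-0.8  0.2  0.4] M [ 0.04  0.   -0.06] w 1.0
shift frac total [ 0.026 -0.191  0.001] rot [ 0.003 -0.002 -0.022]
```

View pics/s10c.png

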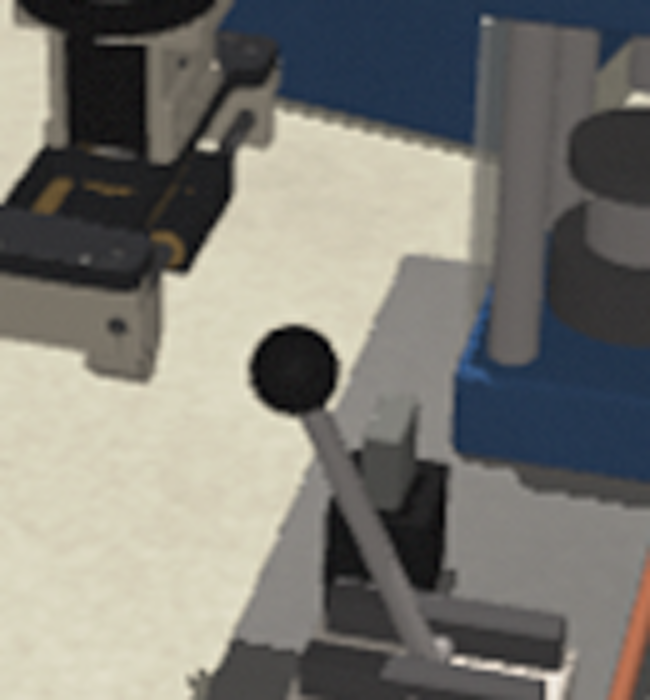

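Request:
play_rows(rows=[[0.01,-0.06,0,0.003,0,-0.02,1],[0.006,-0.06,0,0,0,0,1],[0.005,-0.05,0,0,0,0,1]])

```text
clock: 18.9
position: [0.5174, -0.0155, 0.2057]
ee_rot: [2.456, -1.958, 0.0]
force: [-0.2, -0.4, 0.2]
width: 0.005
```

```bash
cat >> h.py <<'E'
def lev(K0=np.array([.562,-.008])):
    o=observe(); a=np.radians(12.3); u=np.array([np.cos(a),np.sin(a)]); v=np.array([-u[1],u[0]])
    d=o["position"][:2]-K0
    R=Ro.from_rotvec(o["ee_rot"]).as_matrix()
    print("t",round(o["clock"],2),"along mm",(1e3*d@u).round(1),"lat",(1e3*d@v).round(1),"z",(1e3*o["position"][2]).round(1),"Fu",(o["force"][:2]@u).round(1),"Fv",(o["force"][:2]@v).round(1),"Fz",o["force"][2].round(1),"tilt",R[:,2].round(3),"head",np.degrees(np.arctan2(R[1,0],R[0,0])).round(2))
E
python3 -c "
from h import *
lev()"
```

```text
t 18.9 along mm -45.2 lat 2.2 z 205.7 Fu -0.3 Fv -0.3 Fz 0.2 tilt [ 0. -0. -1.] head -77.13
```

Request:
play_rows(rows=[[0.015,-0.03,0,0,0,0.02,1],[0,-0.03,0,0,0,0,1],[0,-0.02,0,0,0,0,1]])

```text
clock: 19.2
position: [0.5315, -0.015, 0.2057]
ee_rot: [-2.446, 1.971, -0.0]
force: [0.6, -0.6, -0.7]
width: 0.004
```

```bash
python3 -c "
from h import *
lev()"
```

```text
t 19.2 along mm -31.3 lat -0.4 z 205.7 Fu 0.4 Fv -0.7 Fz -0.7 tilt [ 0. -0. -1.] head -77.72
```

Request:
play_rows(rows=[[0,-0.02,0,0,0,0,1],[0,-0.02,0,0,0,0,1],[0,-0.02,0,0,0,0,1]])

```text
clock: 19.5
position: [0.5375, -0.0136, 0.2053]
ee_rot: [2.442, -1.968, -0.007]
force: [-6.4, -1.4, 4.6]
width: 0.004
```

```bash
python3 -c "
from h import *
lev()"
```

```text
t 19.5 along mm -25.2 lat -0.3 z 205.3 Fu -6.5 Fv 0.0 Fz 4.6 tilt [-0.007 -0.001 -1.   ] head -77.73
```

Request:
play_rows(rows=[[0,-0.02,0,0,0.01,0,1],[0,-0.02,0,0,0.005,0,1],[0,-0.02,0,0,0,0,1]])

```text
clock: 19.8
position: [0.5423, -0.0123, 0.205]
ee_rot: [2.433, -1.961, -0.006]
force: [-5.2, -0.7, 5.5]
width: 0.005
```

```bash
python3 -c "
from h import *
lev()"
```

```text
t 19.8 along mm -20.1 lat -0.1 z 205.0 Fu -5.2 Fv 0.5 Fz 5.5 tilt [-0.013 -0.011 -1.   ] head -77.73
```

Request:
play_rows(rows=[[0,-0.02,0,0,0,0,1],[0,-0.02,0,0,0,0,1],[0,-0.02,0,0,0,0,1]])

```text
clock: 20.1
position: [0.5475, -0.0109, 0.2049]
ee_rot: [2.428, -1.957, -0.013]
force: [-6.2, -1.0, 4.9]
width: 0.005
```

```bash
python3 -c "
from h import *
lev()"
```

```text
t 20.1 along mm -14.8 lat 0.2 z 204.9 Fu -6.2 Fv 0.3 Fz 4.9 tilt [-0.021 -0.013 -1.   ] head -77.73
```

```bash
python3 -c "
from h import *
go([0.55,0,.205],-77.7)"
```

```text
t 20.1 pos [ 0.5475 -0.0109  0.2049] head -77.73 tilt [-0.021 -0.013 -1.   ] F [-6.2 -1.   4.9] M [-0.13  1.07  0.02] w 0.5
shift frac total [-0.068 -0.032 -0.002] rot [ 0.046 -0.016 -0.001]
```

Request:
play_rows(rows=[[0,-0.025,0,0.04,-0.016,0,1],[0,-0.025,0,0.005,0,0,1],[0,-0.025,0,0.005,0,0,1],[0,-0.025,0,0.005,0,0,1]])

```text
clock: 20.5
position: [0.5574, -0.0084, 0.2044]
ee_rot: [2.445, -1.97, -0.005]
force: [-12.7, -1.9, 9.5]
width: 0.006
```

```bash
python3 -c "
from h import *
lev();go([0.55,0,.205],-77.7)"
```

```text
t 20.5 along mm -4.6 lat 0.6 z 204.4 Fu -12.8 Fv 0.8 Fz 9.5 tilt [-0.003  0.001 -1.   ] head -77.72
t 20.5 pos [ 0.5574 -0.0084  0.2044] head -77.72 tilt [-0.003  0.001 -1.   ] F [-12.7  -1.9   9.5] M [-0.29  2.37 -0.01] w 0.5
shift frac total [-0.065  0.036 -0.004] rot [ 0.006  0.003 -0.001]
```

Request:
play_rows(rows=[[0,-0.025,0,0.006,0.003,0,1],[0,-0.025,0,0.006,0,0,1]])

```text
clock: 20.7
position: [0.5595, -0.0079, 0.2041]
ee_rot: [2.442, -1.969, -0.007]
force: [-15.1, -2.3, 11.2]
width: 0.008
```

```bash
python3 -c "
from h import *
lev();go([0.55,0,.205],-77.7)"
```

```text
t 20.7 along mm -2.4 lat 0.6 z 204.1 Fu -15.2 Fv 0.9 Fz 11.2 tilt [-0.007 -0.001 -1.   ] head -77.76
t 20.7 pos [ 0.5595 -0.0079  0.2041] head -77.76 tilt [-0.007 -0.001 -1.   ] F [-15.1  -2.3  11.2] M [-0.35  2.97  0.06] w 0.7
shift frac total [-0.065  0.051 -0.006] rot [ 0.013  0.    -0.002]
```

Request:
play_rows(rows=[[0,-0.025,0,0.008,0,0,1],[0,-0.025,0,0.008,0,0,1]])

```text
clock: 20.9
position: [0.5605, -0.0076, 0.2039]
ee_rot: [2.439, -1.968, -0.01]
force: [-16.0, -1.6, 13.5]
width: -0.0
```

```bash
python3 -c "
from h import *
lev();go([0.55,0,.205],-77.7)"
```

```text
t 20.9 along mm -1.4 lat 0.7 z 203.9 Fu -16.0 Fv 1.8 Fz 13.5 tilt [-0.01  -0.002 -1.   ] head -77.79
t 20.9 pos [ 0.5605 -0.0076  0.2039] head -77.79 tilt [-0.01  -0.002 -1.   ] F [-16.   -1.6  13.5] M [-0.43  3.19  0.05] w -0.0
shift frac total [-0.065  0.058 -0.006] rot [ 0.02   0.001 -0.003]
```

Request:
play_rows(rows=[[0,-0.032,0,0.02,0,0,1],[0,-0.032,0,0.01,0,0,1]])

```text
clock: 21.1
position: [0.5626, -0.0072, 0.2038]
ee_rot: [2.44, -1.97, -0.009]
force: [-19.1, -2.7, 14.4]
width: 0.001
```

```bash
python3 -c "
from h import *
lev();go([0.55,0,.205],-77.7)"
```

```text
t 21.1 along mm 0.8 lat 0.7 z 203.8 Fu -19.2 Fv 1.4 Fz 14.4 tilt [-0.008 -0.001 -1.   ] head -77.83
t 21.1 pos [ 0.5626 -0.0072  0.2038] head -77.83 tilt [-0.008 -0.001 -1.   ] F [-19.1  -2.7  14.4] M [-0.4   3.68  0.09] w 0.1
shift frac total [-0.064  0.072 -0.008] rot [ 0.016  0.001 -0.005]
```

Request:
play_rows(rows=[[0,-0.032,0,0.012,0,0,1],[0,-0.032,0,0.012,0,0,1]])

```text
clock: 21.3
position: [0.5643, -0.0068, 0.2037]
ee_rot: [2.438, -1.97, -0.011]
force: [-19.8, -3.3, 14.3]
width: 0.005
```

```bash
python3 -c "
from h import *
lev();go([0.55,0,.205],-77.7)"
```

```text
t 21.3 along mm 2.5 lat 0.7 z 203.7 Fu -20.1 Fv 1.0 Fz 14.3 tilt [-0.01  -0.001 -1.   ] head -77.88
t 21.3 pos [ 0.5643 -0.0068  0.2037] head -77.88 tilt [-0.01  -0.001 -1.   ] F [-19.8  -3.3  14.3] M [-0.45  3.77  0.04] w 0.5
shift frac total [-0.064  0.084 -0.008] rot [ 0.02   0.002 -0.006]
```

Request:
play_rows(rows=[[0,-0.034,0,0.015,0,0,1],[0,-0.034,0,0.015,0,0,1]])

```text
clock: 21.5
position: [0.5667, -0.0062, 0.2036]
ee_rot: [2.438, -1.971, -0.01]
force: [-16.9, -1.8, 13.6]
width: 0.002
```

```bash
python3 -c "
from h import *
lev();go([0.55,0,.205],-77.7)"
```

```text
t 21.5 along mm 4.9 lat 0.7 z 203.6 Fu -16.9 Fv 1.8 Fz 13.6 tilt [-0.009 -0.001 -1.   ] head -77.92
t 21.5 pos [ 0.5667 -0.0062  0.2036] head -77.92 tilt [-0.009 -0.001 -1.   ] F [-16.9  -1.8  13.6] M [-0.32  3.15  0.01] w 0.2
shift frac total [-0.064  0.1   -0.008] rot [ 0.017  0.002 -0.008]
```

Request:
play_rows(rows=[[0,-0.036,0,0.015,0,0,1],[0,-0.036,0,0.015,0,0,1]])

```text
clock: 21.7
position: [0.572, -0.005, 0.2037]
ee_rot: [2.442, -1.975, -0.004]
force: [-7.5, -0.8, 6.7]
width: 0.006
```

```bash
python3 -c "
from h import *
lev();go([0.55,0,.205],-77.7)"
```

```text
t 21.7 along mm 10.4 lat 0.8 z 203.7 Fu -7.5 Fv 0.8 Fz 6.7 tilt [-0.002  0.001 -1.   ] head -77.94
t 21.7 pos [ 0.572  -0.005   0.2037] head -77.94 tilt [-0.002  0.001 -1.   ] F [-7.5 -0.8  6.7] M [-0.1   1.45  0.05] w 0.6
shift frac total [-0.063  0.137 -0.009] rot [ 0.004  0.002 -0.008]
```

Past the peak; the force is falling. Small steps now.

Request:
play_rows(rows=[[0,-0.015,0,0,0,0,1]])

```text
clock: 21.8
position: [0.5736, -0.0046, 0.2038]
ee_rot: [2.442, -1.975, -0.004]
force: [-2.8, -0.9, 2.9]
width: 0.002
```

Request:
play_rows(rows=[[0,-0.015,0,0,0,0,1]])

```text
clock: 21.9
position: [0.5755, -0.0042, 0.2039]
ee_rot: [2.441, -1.975, -0.005]
force: [-1.3, 0.7, 1.6]
width: 0.008
```

```bash
python3 -c "
from h import *
lev()
s=get_image('scene');crop('',s,270,120,400,260,5,'pics/s11c.png');lev()"
```

```text
t 21.9 along mm 14.0 lat 0.8 z 203.9 Fu -1.1 Fv 0.9 Fz 1.6 tilt [-0.003  0.001 -1.   ] head -77.95
t 21.95 along mm 14.8 lat 0.9 z 203.8 Fu 0.3 Fv -0.4 Fz 0.6 tilt [-0.002  0.001 -1.   ] head -77.94
```

View pics/s11c.png

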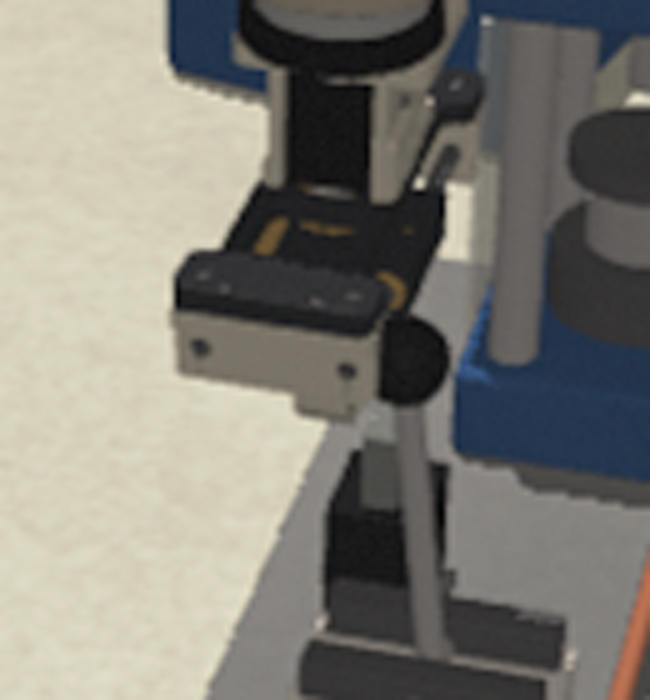

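Request:
play_rows(rows=[[0,-0.012,0,0,0,0,1]])

```text
clock: 22.05
position: [0.5786, -0.0036, 0.2039]
ee_rot: [-2.442, 1.976, 0.002]
force: [-0.3, 0.2, 1.1]
width: 0.0
```

Request:
play_rows(rows=[[0,-0.012,0,0,0,0,1]])

```text
clock: 22.15
position: [0.581, -0.0032, 0.2038]
ee_rot: [-2.441, 1.975, 0.002]
force: [0.5, 0.3, -0.3]
width: 0.001
```

Request:
play_rows(rows=[[0,-0.012,0,0,0,0,1]])

```text
clock: 22.25
position: [0.5833, -0.0027, 0.2038]
ee_rot: [-2.441, 1.975, 0.001]
force: [0.1, 0.0, -0.3]
width: 0.004
```

```bash
python3 -c "
from h import *
lev()
s=get_image('scene');crop('',s,270,120,400,260,5,'pics/s12c.png');lev()"
```

```text
t 22.25 along mm 21.9 lat 0.6 z 203.8 Fu 0.1 Fv 0.0 Fz -0.3 tilt [ 0.001  0.002 -1.   ] head -77.95
t 22.3 along mm 22.2 lat 0.7 z 203.8 Fu 0.2 Fv -0.4 Fz -0.9 tilt [ 0.001  0.002 -1.   ] head -77.95
```

View pics/s12c.png

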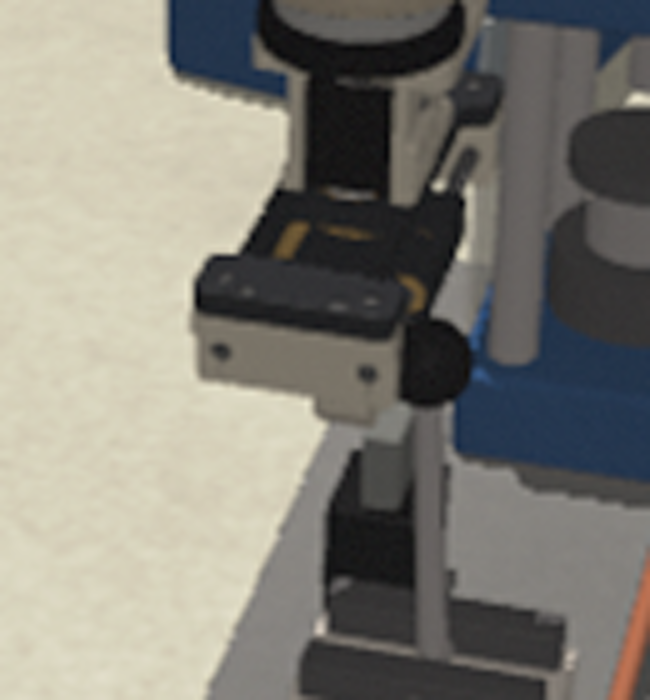

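```bash
cat >> h.py <<'E'
def knobpx():
    a=np.radians(12.3); u=np.array([np.cos(a),np.sin(a),0]); piv=np.array([.562,-.008,.2224])+.061*u-np.array([0,0,.137])
    for th in np.arange(-24,30,3):
        k=piv+.15*(np.sin(np.radians(th))*u+np.array([0,0,np.cos(np.radians(th))]))
        print(th,"travel",round(((k-piv)@u+.061)*1e3),proj("scene",k).round(1),proj("top",k).round(1))
E
python3 -c "
from h import *
knobpx()
s=cv2.imread('pics/s12c.png').max(2); m=(s<45).astype(np.uint8); 
ys,xs=np.where(m[300:420,405:480]); print(xs.max()+405,ys.min()+300, ys.max()+300)
for y in range(310,420,10): r=np.where(m[y,405:490])[0]; print(y, (r.max()+405) if len(r) else None)
"
```

```text
-24 travel 0 [329.  193.9] [249.1 220.3]
-21 travel 7 [332.6 193.2] [247.8 214.9]
-18 travel 15 [336.3 192.6] [246.5 209.5]
-15 travel 22 [340.1 192.2] [245.1 204.1]
-12 travel 30 [344. 192.] [243.9 198.7]
-9 travel 38 [347.9 192. ] [242.6 193.2]
-6 travel 45 [351.9 192.2] [241.4 187.9]
-3 travel 53 [355.8 192.5] [240.2 182.6]
0 travel 61 [359.8 193. ] [239.1 177.4]
3 travel 69 [363.8 193.7] [238.  172.3]
6 travel 77 [367.8 194.6] [237.  167.4]
9 travel 84 [371.8 195.7] [236.  162.6]
12 travel 92 [375.7 196.9] [235.1 158. ]
15 travel 100 [379.6 198.3] [234.3 153.7]
18 travel 107 [383.4 199.9] [233.5 149.5]
21 travel 115 [387.1 201.7] [232.9 145.6]
24 travel 122 [390.8 203.6] [232.3 141.9]
27 travel 129 [394.3 205.6] [231.7 138.5]
471 300 406
310 428
320 437
330 456
340 465
350 469
360 471
370 469
380 468
390 462
400 444
410 None
```

Request:
play_rows(rows=[[0,-0.008,0,0,0,0,1]])

```text
clock: 22.4
position: [0.5848, -0.0023, 0.2037]
ee_rot: [-2.441, 1.975, 0.001]
force: [-1.1, -1.1, -0.4]
width: 0.009
```

Request:
play_rows(rows=[[0,-0.008,0,0,0,0,1]])

```text
clock: 22.5
position: [0.5856, -0.0021, 0.2036]
ee_rot: [-2.442, 1.975, 0.002]
force: [-5.2, -0.6, 2.8]
width: 0.001
```

Request:
play_rows(rows=[[0,-0.008,0,0,0,0,1]])

```text
clock: 22.6
position: [0.5861, -0.0021, 0.2036]
ee_rot: [2.442, -1.976, -0.004]
force: [-6.0, -1.4, 5.2]
width: 0.005
```

```bash
python3 -c "
from h import *
lev()
s=get_image('scene');crop('',s,270,120,400,260,5,'pics/s13c.png');lev()
s=cv2.imread('pics/s13c.png').max(2); m=(s<45).astype(np.uint8)
for y in range(340,390,10): r=np.where(m[y,405:490])[0]; print(y, (r.max()+405) if len(r) else None)
"
```

```text
t 22.6 along mm 24.8 lat 0.7 z 203.6 Fu -6.1 Fv -0.1 Fz 5.2 tilt [-0.002  0.001 -1.   ] head -77.94
t 22.65 along mm 24.8 lat 0.7 z 203.6 Fu -5.2 Fv 0.9 Fz 3.5 tilt [-0.002  0.001 -1.   ] head -77.95
340 468
350 472
360 475
370 473
380 470
```

Request:
play_rows(rows=[[0,0.02,0,0,0,0,1],[0,0.05,0,0,0,0,1],[0,0.1,0,0,0,0,1],[0,0.15,0,0,0,0,1],[0,0.15,0,0,0,0,1]])

```text
clock: 23.15
position: [0.517, -0.0162, 0.2031]
ee_rot: [-2.441, 1.973, 0.001]
force: [-0.3, 0.2, 0.5]
width: 0.003
```

Request:
play_rows(rows=[[0,0.15,0,0,0,0,1],[0,0.1,-0.1,0,0,0,1],[0,0,-0.15,0,0,0,1],[0,0,-0.1,0,0,0,1],[0,0,0,0,0,0,1]])

```text
clock: 23.65
position: [0.4737, -0.026, 0.2568]
ee_rot: [-2.44, 1.975, -0.001]
force: [-0.2, 0.5, -1.5]
width: 0.006
```

```bash
python3 -c "
from h import *
lev();print(observe()['dq'].round(3))
s=get_image('scene');cv2.imwrite('pics/s14.png',s);crop('',s,270,120,400,260,5,'pics/s14c.png');t=get_image('top');cv2.imwrite('pics/t14.png',t)
"
```

```text
t 23.65 along mm -90.1 lat 1.2 z 256.8 Fu -0.1 Fv 0.5 Fz -1.5 tilt [ 0.002  0.001 -1.   ] head -77.97
[ 0.002  0.001  0.001  0.036  0.001 -0.031 -0.003]
```

View pics/s14.png

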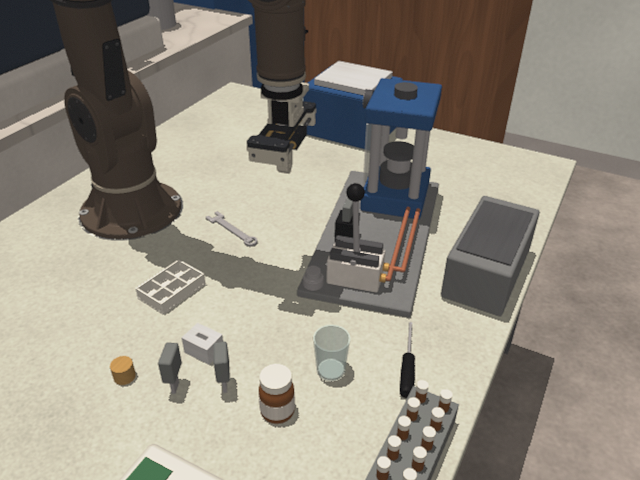

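View pics/s14c.png

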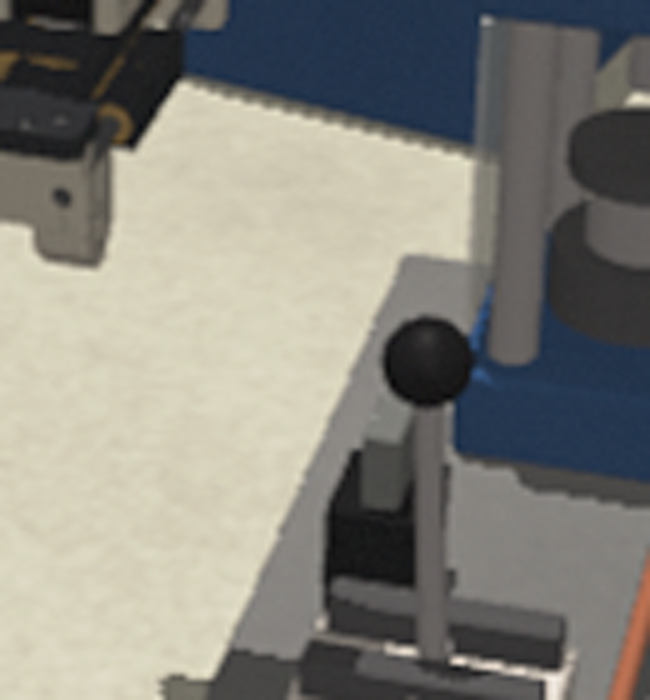

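View pics/t14.png

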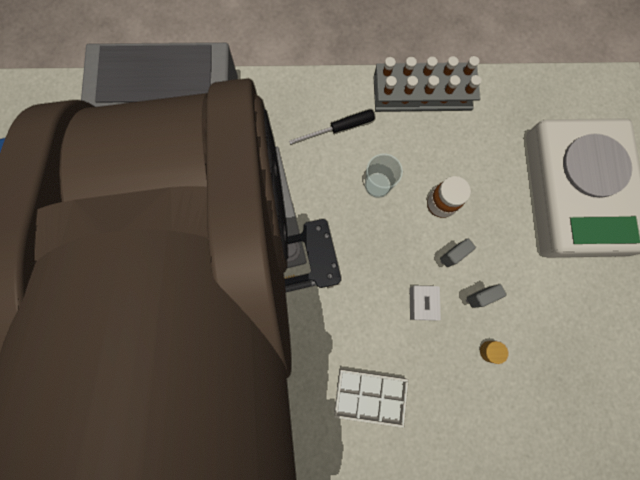

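Request:
play_rows(rows=[[0,0,0,0,0,0,1],[0,0,0,0,0,0,1],[0,0,0,0,0,0,1],[0,0,0,0,0,0,1],[0,0,0,0,0,0,1]])

```text
clock: 24.25
position: [0.4717, -0.0258, 0.2516]
ee_rot: [2.441, -1.974, -0.009]
force: [-0.1, 0.1, -0.4]
width: 0.0
```

```bash
python3 -c "
from h import *
a=cv2.imread('pics/s14.png').astype(int);b=get_image('scene').astype(int)
print('diff press',np.abs(a-b)[170:300,310:440].max(),'table',np.abs(a-b)[300:,:].max()); lev()
print(sign_off())"
```

```text
diff press 54 table 94
t 24.3 along mm -92.0 lat 1.8 z 251.6 Fu 0.2 Fv 0.4 Fz 0.6 tilt [-0.006  0.002 -1.   ] head -77.94
the job is handed in; nothing more can be done
None
```

The tongue key is fully home in the interlock switch and the lever is in the float notch. The job was handed in at about 24.3 s of the 72 s allowed.

**Key:** My first tries to insert it landed on the switch's top face at up to 36 N. The slot turned out to lie about 2 mm further in y than I had measured. After I corrected for that, the tongue went in with almost no force and stopped firmly. Pressing on the head with closed fingers met resistance at 118 mm. That equals the switch top plus the 40 mm head, so the key is home.

**Lever:** I pushed the lever only after the key was home. The measured force peaked at about 20 N near 30 mm of knob travel and fell to nothing by about 42 mm. The lever then snapped into the notch. I touched it once more at about 6 N and backed away. With the robot clear, the picture shows the knob about 52 mm beyond its rest, staying there by itself.

**Other things:** The last pictures show the beaker and jar where they started. The die is standing in its place, partly in shadow. The robot was touching nothing.

**Check that was not clean:** Just before handing in, I compared two pictures taken about 0.6 s apart, and some pixels differed (up to 94 of 255). I did not track down the cause. The arm drifted about 5 mm between them, so its shadow may account for it. The last picture I actually looked at (23.65 s) showed everything in place.

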